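Rebuild the tube rotator head and clear the bench for the next run

TASK

Get the tube rotator ready for the next run. Rebuild its head on the upright drive shaft: slide on the aluminium sleeve first, then the red tube carrier with its hub upwards, then the dark steel collar, each pushed fully home and let go before the next. Also clear away whatever was left from the last run: used red-capped vials go into the yellow tub, and the steel forceps and scalpel handle are laid flat in the white tray; leave the other things on the bench where they are.

Things in the scene. Friction and masses are not known exactly. Their poses are not given: they have to be found in the camera images.
- rotator: tube rotator drive, fixed: white housing 130 x 130 x 55 mm, origin at the centre of its underside on the bench, with a dark shoulder disc (34 mm across, 8 mm high) on top and an upright steel shaft, 18 mm in diameter, rising 76 mm above the shoulder; its last 8 mm taper to 10 mm. It stands at one of three places: left, middle or right, as do the tub and the tray
- shoulder (a point): point on the shaft axis at the top of the shoulder, 63 mm above the bench, where the sleeve sits; z up. The shaft tip is 76 mm above it
- sleeve: plain aluminium sleeve standing upright: 40 mm outside diameter, 21 mm bore, 30 mm high; origin on its axis at its underside, z along the bore
- carrier: red tube carrier lying flat, hub up: disc 90 mm across and 8 mm thick with a ring of dark holes, and a hub 36 mm in diameter rising 20 mm above the disc (28 mm in all), 21 mm bore right through; origin on its axis at its underside, z up through the hub. Take it by the hub. On the shaft its underside ends 30 mm above the shoulder
- collar: dark steel collar lying flat: 44 mm outside diameter, 21 mm bore, 18 mm high; origin on its axis at its underside. On the shaft its underside ends 58 mm above the shoulder, its top level with the shaft's tip
- vial1: used sample vial, square clear plastic bottle with amber contents and a round red cap, lying on its side: 62 mm long along its x (cap at +x), 24 mm wide, 24 mm high; origin in the middle of its underside; may be absent
- vial2: used sample vial, square clear plastic bottle with amber contents and a round red cap, lying on its side: 62 mm long along its x (cap at +x), 24 mm wide, 24 mm high; origin in the middle of its underside; may be absent
- vial3: used sample vial, square clear plastic bottle with amber contents and a round red cap, lying on its side: 62 mm long along its x (cap at +x), 24 mm wide, 24 mm high; origin in the middle of its underside; may be absent
- forceps: steel forceps lying on the bench, 115 mm long along its x, a solid 10 mm wide and 8 mm high with a darker middle; origin in the middle of its underside; may be absent
- scalpel: steel scalpel handle without blade, 115 mm long along its x, 10 mm wide, 8 mm high; origin in the middle of its underside; may be absent
- tub_in (a point): centre of the inner floor of the fixed yellow waste tub, outside 170 x 170 mm and 70 mm high, walls and floor 4 mm; x and y along its sides, z up; the rim is 66 mm above this point
- tray_in (a point): centre of the inner floor of the fixed white tray, outside 150 mm (its x) x 190 mm (its y) and 45 mm high, walls and floor 4 mm; z up; the rim is 41 mm above this point
- tube_rack: red rack of micro tubes, 90 x 190 x 35 mm plus lids; loose, to be left where it is; origin at the centre of its underside
- beaker: clear glass beaker, 60 mm across, 75 mm tall; loose, to be left where it is; origin at the centre of its underside
- scissors: yellow-handled scissors lying flat, 130 x 50 x 8 mm; loose, to be left where it is; origin at the centre of its underside
- timer: white bench timer, 60 x 60 x 20 mm; loose, to be left where it is; origin at the centre of its underside
- tip_box: green pipette-tip box, 90 x 120 x 60 mm; loose, to be left where it is; origin at the centre of its underside
- marker: white marker pen with a blue cap, 120 mm long, 14 mm thick, lying; loose, to be left where it is; origin at the centre of its underside

How it is judged:
By the outcome, as a careful person would: the job done as asked, in the order asked, and still so for the second after the job is handed in, with the robot touching nothing.
Of vial1, vial2, vial3, forceps, scalpel only 3 to 5 are there at a start; the rules pass over those that are not, and their reading is None.
At some moment in a run one of vial1, vial2, vial3, forceps, scalpel, sleeve, carrier, collar may be knocked a few centimetres aside while the robot is not near it.
It also fails if it takes over 210 s, if anything falls off the work surface, if the arm or the gripper's body presses on something with over 40 N, if the wrist force passes 120 N, or if a joint passes its speed limit or range.

ROBOT

A 7-joint arm with a two-finger parallel gripper is mounted at the origin on the work surface. World frame = base frame: x ahead of the robot, y to its left, z up, the work surface at z = 0. Lengths are in mm, angles in rad, forces in N, time in s.
With the tool pointing down it reaches from about 400 to 850 mm from the base axis. Payload 10.4 kg.
Tool frame: the origin (TCP) lies between the finger pads; the fingertips stand 19 mm ahead of it and the grasp point (between the pads) is the TCP; z points along the fingers, y is the line along which they close (so a half turn about z gives the same grasp; the last joint's range is limited). The gripper opens to 85 mm and grips with 20 to 120 N. Pads are 22 mm wide; open, the fingers measure 114 mm over their backs; the gripper's body (76 mm by 85 mm) begins 54 mm behind the grasp point. The pads swing forward as they close: fully open they stand 13 mm farther back than shut.
Start: joints at [1.247, 0.332, -0.065, 1.46, 0.022, 1.35, -0.088], TCP at [185.198, -596.951, 250.338] pointing down, gripper open.
Joint ranges: [-2.6, 2.6], [-0.5, 2.12], [-1.47, 1.34], [0.16, 2.42], [-1.27, 4.41], [0.06, 2.06], [-2.6, 2.6]. Speed limits (rad/s): [2.22, 2.22, 2.79, 2.79, 3.14, 3.14, 3.14].

INTERFACE

Orientations are given as a 3x3 rotation matrix whose columns are the frame's x, y, z axes.
In Python, from station import sense, snapshot, hand_in gives the robot as it stands.
- The arm moves only by the shell command python3 -m inch 'ROWS' [FORCE]. ROWS is JSON, a list of rows, each a list of 7 numbers: the opening, from 0 (shut) to 1 (fully open), then the shift along the tool's x, y, z each as a share of 0.2 m, from -1 to 1, then the turn, a rotation vector about the tool's x, y, z each as a share of 45 degrees, from -1 to 1. In form: [[fingers, x, y, z, ax, ay, az], ...]. A call has 1 to 5 rows; each row is the pose to reach, as a shift and turn from the pose commanded when the call began, along the tool's axes at that moment; what a row does not reach only later rows make up. A row lasts 1/10 s, in which the tool goes at most 50 mm and 8.59 degrees, less where a joint would pass 70% of its speed; a pose out of reach is approached as far as the arm can. A call with a number of a shift or a turn outside -1 to 1 is refused whole. A call with a gripper value outside its range is refused whole. The fingers move at their own pace and stop on an object; FORCE is the grip in N (left out, the last holds). Time passes only in rows, so rows that repeat a pose let the fingers close. It gives the time, the measured TCP pose, the force, the opening and the grip force at its end, in the units of the state.
- sense(): the state, without advancing time (a new reading comes with each control period).
- snapshot(name): name is "scene" or "top" or "wrist"; returns a dict with "img" (420x560x3 uint8, red, green, blue), "fx", "fy", "cx", "cy" (pixels), "camera_from_world" (4x4, takes a point from world to camera coordinates). Camera axes: x right, y up, looking along -z (the intrinsics and any distortion apply to the point x, -y, -z); pixel columns grow to the right and rows downward; lengths in mm; the calibration is good to about 2 mm. The wrist camera is an equidistant fisheye: a pixel r from the principal point sees the ray r / f radians off the axis. A picture is of the moment at which its call begins. There is no depth.
- hand_in(): hands the job in; it is judged then, once.
The state is a dict: "time_s": time; "joint_pos": joint angles; "joint_velocities": joint speeds; "tau": joint torques, N m; "ee_pos": TCP position; "orientation": TCP orientation; "ft_force": force on the tool from outside, world axes, zero at the start; "torque": the same for the moment, N m; "grip_width": finger opening in mm; "grip_force": force on a finger pad.
Only numpy, scipy, OpenCV 4.12 (cv2) and the standard library are available. Lean on these libraries where they do the work, as an engineer would, in place of code of your own. Each camera call takes 0.05 s, during which the arm holds its last target. There are 200 camera calls.

## Working session

There is one attempt and no reset: what is moved stays moved. The work goes in short steps, Python scripts to look and compute and a shell command to move; the robot and the scene stay as the last step left them, time stands still between calls to the robot, and variables do not carry over. Pictures are saved under pics/ and viewed, at most 14 in all, crops included, and the job is handed in when it is done.

```bash
mkdir -p pics; ls
python3 - <<'E'
from station import sense,snapshot
import cv2,numpy as np
s=sense();print(s['ee_pos'],s['orientation'],s['grip_width'],s['time_s'])
for n in("top","scene"):
    d=snapshot(n);cv2.imwrite(f'pics/{n}0.png',d['img'][:,:,::-1]);print(n,d['fx'],d['fy'],d['cx'],d['cy'],np.round(d['camera_from_world'],3).tolist(),[k for k in d])
E
```

```text
pics
[ 185.08428091 -596.59959393  249.51910489] [[ 9.55080066e-01  2.96347522e-01 -4.61571159e-04]
 [ 2.96347878e-01 -9.55079145e-01  1.32710576e-03]
 [-4.75524827e-05 -1.40427790e-03 -9.99999013e-01]] 85.3764899943179 0.0
top 454.39120285264363 454.39120285264363 279.95064739260204 209.52852051135562 [[-0.001, -1.0, 0.002, -16.744], [0.982, -0.001, 0.186, -539.267], [-0.186, 0.002, 0.982, -985.351], [0.0, 0.0, 0.0, 1.0]] ['img', 'fx', 'fy', 'cx', 'cy', 'camera_from_world']
scene 489.2866968667502 489.2866968667502 279.64781296115757 206.14771860144586 [[0.292, 0.957, -0.006, -143.404], [-0.807, 0.249, 0.535, 415.076], [0.513, -0.151, 0.845, -1483.644], [0.0, 0.0, 0.0, 1.0]] ['img', 'fx', 'fy', 'cx', 'cy', 'camera_from_world']
```

View pics/top0.png

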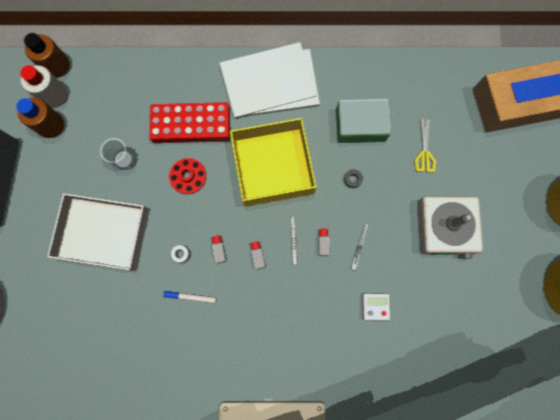

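View pics/scene0.png

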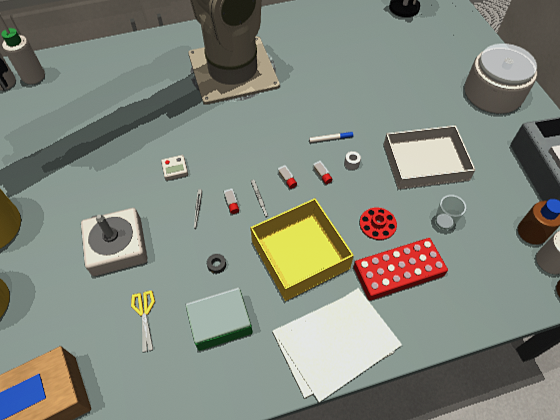

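The top view shows all five clearables. Pixel positions:

| Item | Pixel |
|---|---|
| vials | (218,249), (257,254), (324,241) |
| thin steel tools | (294,240), (360,247) |
| sleeve | (180,254) |
| carrier | (187,176) |
| collar | (353,179) |
| rotator (right) | (451,224) |
| tub (middle) | (273,162) |
| tray (left) | (97,232) |

```bash
cat > h.py <<'E'
import cv2,numpy as np
from station import sense,snapshot
def ray(d,px):
    M=d['camera_from_world'];R,t=M[:3,:3],M[:3,3]
    u=(np.array(px,float)-[d['cx'],d['cy']])/[d['fx'],d['fy']]
    if d.get('name')=='wrist':
        r=np.hypot(*u);k=np.tan(r)/r if r>1e-9 else 1;u=u*k
    v=R.T@np.array([u[0],-u[1],-1.]);return -R.T@t,v
def plane(d,px,z):
    c,v=ray(d,px);return c+v*(z-c[2])/v[2]
def proj(d,P):
    M=d['camera_from_world'];p=M[:3,:3]@np.array(P,float)+M[:3,3];x,y,z=p[0],-p[1],-p[2]
    if d.get('name')=='wrist':
        r=np.hypot(x,y);k=np.arctan2(r,z)/max(r,1e-9);x,y=x*k,y*k
    else:x,y=x/z,y/z
    return np.array([d['fx']*x+d['cx'],d['fy']*y+d['cy']])
def tri(a,b):
    (c1,v1),(c2,v2)=a,b;A=np.c_[v1,-v2];s=np.linalg.lstsq(A,c2-c1,rcond=None)[0]
    p,q=c1+v1*s[0],c2+v2*s[1];return (p+q)/2,np.linalg.norm(p-q)
def snap(n,f=None):
    d=snapshot(n);d['name']=n
    if f:cv2.imwrite('pics/'+f,d['img'][:,:,::-1])
    return d
def blobs(img,box,thr=30,amin=40):
    # components that differ from local bench colour, inside box x0,y0,x1,y1
    x0,y0,x1,y1=box;c=cv2.cvtColor(img,cv2.COLOR_RGB2LAB)[y0:y1,x0:x1].astype(float)
    bg=np.median(c.reshape(-1,3),0);m=(np.linalg.norm(c-bg,axis=2)>thr).astype(np.uint8)
    n,l,s,ce=cv2.connectedComponentsWithStats(m,connectivity=8);o=[]
    for i in range(1,n):
        if s[i,4]<amin:continue
        ys,xs=np.where(l==i);r=cv2.minAreaRect(np.c_[xs,ys].astype(np.float32))
        o.append((ce[i]+[x0,y0],s[i,4],(np.array(r[0])+[x0,y0]),np.array(r[1]),r[2],cv2.boxPoints(r)+[x0,y0]))
    return o
def plan(wps):
    """wps: (x,y,z,yaw of tool x axis in deg); prints rows; tool down: x=(c,s,0), y=(s,-c,0), z=-z"""
    s=sense();p=np.array(s['ee_pos']);R=np.array(s['orientation'])
    for x,y,z,a in wps:
        c,sn=np.cos(np.radians(a)),np.sin(np.radians(a));T=np.array([[c,sn,0],[sn,-c,0],[0,0,-1.]])
        # half-turn equivalent nearest
        q=np.array([x,y,z],float);sh=R.T@(q-p)/200;w=cv2.Rodrigues(R.T@T)[0].ravel()/np.radians(45)
        k=max(np.linalg.norm(q-p)/50,np.degrees(np.linalg.norm(w)*np.pi/4)/8.59)
        print(np.round(sh,3).tolist(),np.round(w,3).tolist(),'rows',round(k,1));p,R=q,T
E
python3 - <<'E'
from h import *
T=snap('top');S=snap('scene')
print('tool yaw',np.degrees(np.arctan2(.296,.955)))
for c,a,rc,sz,an,bp in blobs(T['img'],(40,60,500,330),25):
    print('top',np.round(c),a,np.round(rc,1),np.round(sz,1),round(an),'w@10',np.round(plane(T,rc,10)[:2]))
for c,a,rc,sz,an,bp in blobs(S['img'],(70,110,480,380),25):
    print('sc',np.round(c),a,np.round(rc,1),np.round(sz,1),'w@10',np.round(plane(S,rc,10)[:2]))
c=T['img'];
for n,b in(('a',(150,200,380,320)),('b',(330,90,500,290))):
    x0,y0,x1,y1=b;cv2.imwrite(f'pics/{n}.png',cv2.resize(c[y0:y1,x0:x1,::-1],None,fx=3,fy=3,interpolation=cv2.INTER_CUBIC))
E
```

```text
tool yaw 17.220699375649904
top [53. 97.] 2052 [56. 99.] [78. 32.] 90 w@10 [827. 539.]
top [252. 127.] 13769 [234. 133.] [146. 170.] 90 w@10 [738.  95.]
top [488. 102.] 1341 [484.  102.5] [61. 30.] 90 w@10 [ 817. -524.]
top [364. 116.] 1357 [364.7 115.6] [33.7 47.8] 87 w@10 [ 783. -227.]
top [356. 134.] 587 [354.7 132.8] [61.6 34.4] 32 w@10 [ 738. -200.]
top [425. 156.] 469 [425.  145.5] [51. 22.] 90 w@10 [ 706. -371.]
top [119. 155.] 524 [120.  155.5] [29. 34.] 90 w@10 [681. 371.]
top [187. 176.] 1120 [187. 176.] [36. 38.] 90 w@10 [629. 206.]
top [352. 179.] 282 [352.5 178.5] [19. 19.] 90 w@10 [ 623. -192.]
top [ 99. 232.] 5661 [ 98.5 231.4] [93.2 67.1] 10 w@10 [495. 409.]
top [446. 228.] 2134 [449.  227.5] [61. 66.] 90 w@10 [ 504. -415.]
top [454. 222.] 396 [455.1 222.7] [18.6 34.3] 84 w@10 [ 515. -431.]
top [293. 227.] 57 [292.7 227. ] [20.   2.9] 86 w@10 [505. -47.]
top [322. 234.] 110 [322.2 239.5] [10.5 23.7] 6 w@10 [ 475. -116.]
top [216. 239.] 93 [216.5 239. ] [ 8. 11.] 90 w@10 [477. 131.]
top [324. 245.] 112 [324.5 245.5] [15.  7.] 90 w@10 [ 461. -121.]
top [256. 252.] 204 [
[... 1106 characters left out ...]
[ 470. -118.]
sc [198. 208.] 138 [197.2 209.4] [ 5.4 39.3] w@10 [ 468. -205.]
sc [449. 214.] 743 [450.6 215.8] [32.2 41.1] w@10 [668. 381.]
sc [335. 292.] 17611 [350.6 280.8] [182.  186.3] w@10 [756.  87.]
sc [378. 224.] 1007 [377.5 223.5] [33. 37.] w@10 [635. 203.]
sc [114. 243.] 3579 [115.8 242.3] [61.8 71.2] w@10 [ 501. -408.]
sc [216. 264.] 316 [216.1 263.4] [20.2 20.6] w@10 [ 624. -193.]
sc [219. 320.] 2743 [218.8 319.7] [51. 61.] w@10 [ 757. -218.]
sc [144. 316.] 739 [143. 321.] [62. 24.] w@10 [ 711. -374.]
sc [254. 314.] 57 [252.6 313.4] [37.6  5.4] w@10 [ 764. -144.]
sc [448. 369.] 1459 [433. 364.] [30. 92.] w@10 [977. 180.]
sc [ 81. 368.] 523 [ 83. 366.] [26. 26.] w@10 [ 770. -506.]
```

View pics/a.png

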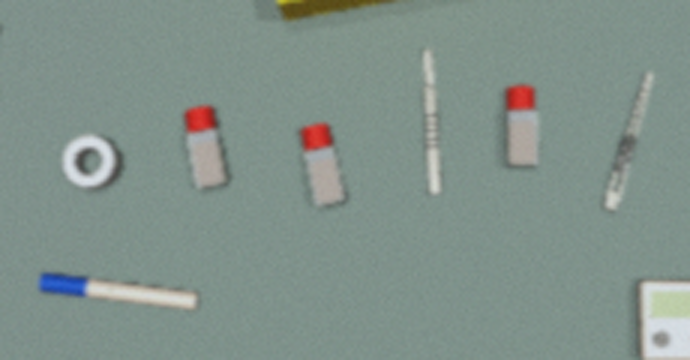

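The crop shows the scalpel at (294,240), and the forceps with the dark middle at (360,247). Next I'll hover over the rotator and look at the shaft with the wrist camera.

Run:
```python
from h import *
plan([(345,-500,260,17.2),(500,-410,260,17.2)])
```

```text
[0.907, -0.225, -0.05] [-0.001, 0.0, 0.001] rows 3.7
[0.873, -0.201, 0.0] [0.0, 0.0, 0.0] rows 3.6
```

```bash
R='' ; python3 -m inch '[[1,0.907,-0.225,-0.05,0,0,0],[1,0.907,-0.225,-0.05,0,0,0],[1,0.907,-0.225,-0.05,0,0,0],[1,0.907,-0.225,-0.05,0,0,0],[1,0.907,-0.225,-0.05,0,0,0]]' | tail -3
python3 -m inch '[[1,0.873,-0.2,0,0,0,0],[1,0.873,-0.2,0,0,0,0],[1,0.873,-0.2,0,0,0,0],[1,0.873,-0.2,0,0,0,0],[1,0.873,-0.2,0,0,0,0]]'
python3 - <<'E'
from h import *
d=snap('wrist','w1.png');print(d['fx'],d['cx'],d['cy'],np.round(d['camera_from_world'],3).tolist())
s=sense();print(s['ee_pos'])
for p in[(505,-410,139),(505,-410,63),(500,-410,240)]:print(proj(d,p))
E
```

```text
ft_force: [0.4, 0.3, 0.3]
grip_width: 85.1
grip_force: 0.0
time_s: 1.2
ee_pos: [504.0, -406.1, 259.6]
orientation: [[0.953, 0.303, 0.001], [0.303, -0.953, 0.003], [0.002, -0.002, -1.0]]
ft_force: [0.0, -0.0, -0.2]
grip_width: 85.5
grip_force: 0.0
325.19226210127806 278.47997900641906 219.14234420038423 [[0.304, -0.953, -0.002, -539.583], [0.911, 0.291, -0.293, -300.623], [0.28, 0.087, 0.956, -494.882], [0.0, 0.0, 0.0, 1.0]]
[ 501.52307768 -408.63103906  259.69391259]
[283.94770428 220.49093352]
[282.89913584 198.19840874]
[283.57996846 289.10635578]
```

View pics/w1.png

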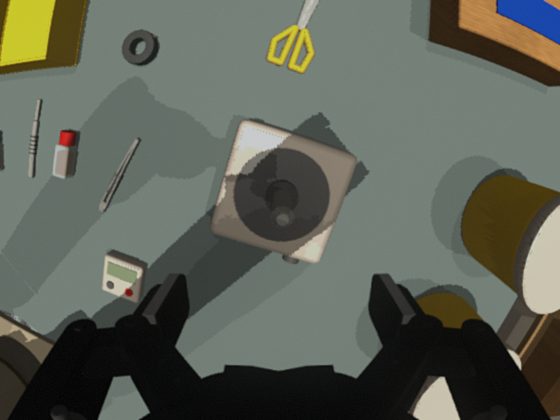

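The wrist view shows the shaft tip at about (282,216) on the dark disc. It also shows the collar at (140,47), the forceps at (119,173), the scalpel and a vial.

Run:
```python
from h import *
d=snap('wrist');g=d['img'][150:290,190:380,::-1]
g=cv2.convertScaleAbs(g,alpha=2.0)
cv2.imwrite('pics/w2.png',cv2.resize(g,None,fx=4,fy=4,interpolation=cv2.INTER_CUBIC))
print(sense()['ee_pos']);
for p in[(505,-410,139),(505,-410,63)]:print((proj(d,p)-[190,150])*4)
t=snap('top')['img'][190:260,410:490,::-1];t=cv2.convertScaleAbs(t,alpha=2.0)
cv2.imwrite('pics/t2.png',cv2.resize(t,None,fx=7,fy=7,interpolation=cv2.INTER_CUBIC))
```

```text
[ 499.85515779 -410.38711524  259.83955839]
[366.77876226 265.46536123]
[364.27780925 179.26600794]
```

View pics/w2.png

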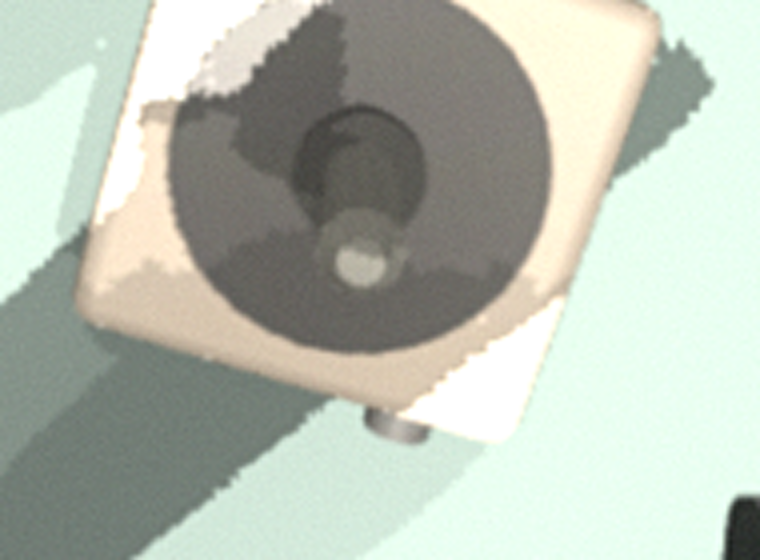

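View pics/t2.png

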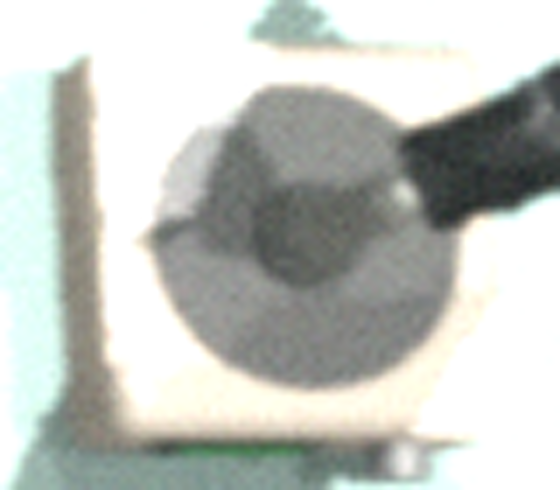

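Run:
```python
from h import *
d=snap('wrist')
print('tip',plane(d,(280,216.25),139),'shoulder',plane(d,(190+360/4,150+172/4),63), sense()['ee_pos'])
plan([(480,-215,260,17.2),(455,-20,260,17.2),(430,150,220,17.2),(420,195,170,17.2)])
```

```text
tip [ 501.89309881 -411.6866039   139.        ] shoulder [ 503.63587312 -411.50412214   63.        ] [ 498.54254156 -411.81151105  260.17577057]
[0.201, -0.968, 0.0] [0.0, 0.001, -0.002] rows 4.0
[0.169, -0.968, 0.0] [0.0, 0.0, 0.0] rows 3.9
[0.132, -0.849, 0.2] [0.0, 0.0, 0.0] rows 3.5
[0.019, -0.23, 0.25] [0.0, 0.0, 0.0] rows 1.4
```

```bash
python3 -m inch '[[1,0.2,-0.968,0,0,0,0],[1,0.2,-0.968,0,0,0,0],[1,0.2,-0.968,0,0,0,0],[1,0.2,-0.968,0,0,0,0],[1,0.2,-0.968,0,0,0,0]]' | grep ee_
python3 -m inch '[[1,0.17,-0.968,0,0,0,0],[1,0.17,-0.968,0,0,0,0],[1,0.17,-0.968,0,0,0,0],[1,0.17,-0.968,0,0,0,0],[1,0.17,-0.968,0,0,0,0]]' | grep ee_
python3 -m inch '[[1,0.13,-0.85,0.2,0,0,0],[1,0.13,-0.85,0.2,0,0,0],[1,0.13,-0.85,0.2,0,0,0],[1,0.13,-0.85,0.2,0,0,0],[1,0.13,-0.85,0.2,0,0,0]]' | grep ee_
python3 -m inch '[[1,0.02,-0.23,0.25,0,0,0],[1,0.02,-0.23,0.25,0,0,0],[1,0.02,-0.23,0.25,0,0,0],[1,0.02,-0.23,0.25,0,0,0],[1,0.02,-0.23,0.25,0,0,0]]' | grep ee_
python3 - <<'E'
from h import *
d=snap('wrist','w3.png');print(sense()['ee_pos'],proj(d,(441,213,30)))
for c,a,rc,sz,an,bp in blobs(d['img'],(170,100,390,300),30,100):
    print(np.round(c,1),a,np.round(rc,1),np.round(sz,1),round(an),'w@30',np.round(plane(d,c,30)[:2],1))
E
```

```text
ee_pos: [480.6, -208.2, 261.3]
ee_pos: [455.3, -13.9, 261.1]
ee_pos: [429.6, 153.5, 219.9]
ee_pos: [421.9, 195.0, 171.3]
[421.81324403 195.26494645 171.25417699] [264.49465921 185.72415654]
[175.2 113.7] 367 [178.  120.5] [41. 16.] 90 w@30 [478.8 302. ]
[314.9 220.1] 17450 [295.5 210. ] [178. 187.] 90 w@30 [425.1 163.2]
[264.4 185.6] 536 [264.5 185.5] [25. 25.] 90 w@30 [441.1 213.2]
[361.7 210.4] 1034 [361.7 210.5] [23.7 46.7] 9 w@30 [445.4 126.8]
[178.1 286.9] 451 [179. 286.] [26. 18.] 90 w@30 [323.3 265.3]
```

View pics/w3.png

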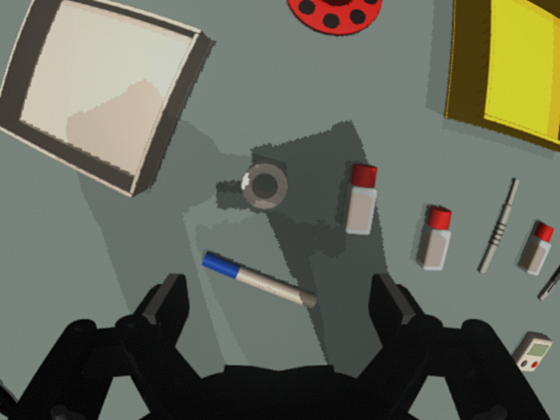

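The wrist view shows the sleeve ring at (264,186) with nothing close to the finger paths. I'll grasp it.

Run:
```python
from h import *
plan([(441.1,213.2,80,17.2),(441.1,213.2,26,17.2),(441.1,213.2,150,17.2)])
```

```text
[0.118, -0.058, 0.456] [0.001, -0.002, -0.003] rows 1.9
[0.0, 0.0, 0.27] [0.0, 0.0, 0.0] rows 1.1
[0.0, 0.0, -0.62] [0.0, 0.0, 0.0] rows 2.5
```

```bash
python3 -m inch '[[0.8,0.118,-0.058,0.456,0,0,0],[0.8,0.118,-0.058,0.456,0,0,0],[0.8,0.118,-0.058,0.456,0,0,0],[0.8,0.118,-0.058,0.456,0,0,0],[0.8,0.118,-0.058,0.456,0,0,0]]' | grep ee_
python3 -m inch '[[0.8,0,0,0.15,0,0,0],[0.8,0,0,0.27,0,0,0],[0.8,0,0,0.27,0,0,0],[0.8,0,0,0.27,0,0,0],[0.8,0,0,0.27,0,0,0]]'
python3 - <<'E'
from h import *
plan([(441.1,213.2,26,17.2)])
E
```

```text
ee_pos: [441.0, 214.7, 81.4]
time_s: 4.45
ee_pos: [441.0, 215.1, 27.3]
orientation: [[0.955, 0.296, 0.003], [0.296, -0.955, 0.001], [0.003, 0.0, -1.0]]
ft_force: [-0.4, -0.8, 0.7]
grip_width: 68.3
grip_force: 0.0
[-0.003, 0.009, 0.006] [0.0, -0.004, 0.001] rows 0.0
```

```bash
python3 -m inch '[[0.3,-0.003,0.009,0.006,0,0,0],[0.3,-0.003,0.009,0.006,0,0,0],[0.3,-0.003,0.009,0.006,0,0,0],[0.3,-0.003,0.009,0.006,0,0,0],[0.3,-0.003,0.009,0.006,0,0,0]]' 40 | egrep 'ee_|grip|ft'
python3 -m inch '[[0.3,0,0,0,0,0,0],[0.3,0,0,-0.1,0,0,0],[0.3,0,0,-0.3,0,0,0],[0.3,0,0,-0.5,0,0,0],[0.3,0,0,-0.5,0,0,0]]' | egrep 'ee_|grip|ft'
python3 -m inch '[[0.3,0,0,-0.4,0,0,0],[0.3,0,0,-0.4,0,0,0],[0.3,0,0,-0.4,0,0,0],[0.3,0,0,-0.4,0,0,0],[0.3,0,0,-0.4,0,0,0]]' | egrep 'ee_|grip|ft'
python3 - <<'E'
from h import *
d=snap('wrist','w4.png');print(sense()['ee_pos'],sense()['grip_width'])
c=sense()
for h in(-26,4):print(proj(d,np.array(c['ee_pos'])+[0,0,h]))
plan([(455,20,205,17.2),(480,-160,205,17.2),(495,-330,205,17.2)])
E
```

```text
ee_pos: [440.3, 212.6, 24.9]
ft_force: [-2.1, -2.7, 9.7]
grip_width: 38.3
grip_force: 39.4
ee_pos: [442.1, 214.3, 128.8]
ft_force: [0.4, 0.4, -1.1]
grip_width: 38.3
grip_force: 40.9
ee_pos: [439.1, 212.3, 202.5]
ft_force: [0.1, -0.8, -0.8]
grip_width: 38.4
grip_force: 41.0
[439.01126153 212.36524937 202.41696142] 38.3814985458008
[278.42006969 274.44891574]
[278.42014505 305.65913075]
[-0.209, 0.942, -0.012] [0.0, 0.003, 0.001] rows 3.9
[-0.147, 0.897, 0.0] [0.0, 0.0, 0.0] rows 3.6
[-0.18, 0.834, 0.0] [0.0, 0.0, 0.0] rows 3.4
```

View pics/w4.png

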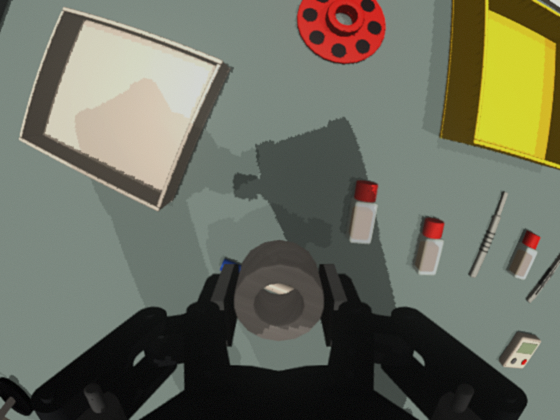

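The sleeve is held upright, with its bore at about (278,302). Next I'll carry it to a spot behind the shaft and measure the tip again with the sleeve in view.

```bash
python3 -m inch '[[0.3,-0.209,0.942,-0.012,0,0,0],[0.3,-0.209,0.942,-0.012,0,0,0],[0.3,-0.209,0.942,-0.012,0,0,0],[0.3,-0.209,0.942,-0.012,0,0,0],[0.3,-0.209,0.942,-0.012,0,0,0]]' | egrep 'ee_|grip_w'
python3 -m inch '[[0.3,-0.147,0.897,0,0,0,0],[0.3,-0.147,0.897,0,0,0,0],[0.3,-0.147,0.897,0,0,0,0],[0.3,-0.147,0.897,0,0,0,0],[0.3,-0.147,0.897,0,0,0,0]]' | egrep 'ee_|grip_w'
python3 -m inch '[[0.3,-0.33,0.9,0,0,0,0],[0.3,-0.33,0.9,0,0,0,0],[0.3,-0.33,0.9,0,0,0,0],[0.3,-0.33,0.9,0,0,0,0],[0.3,-0.33,0.9,0,0,0,0]]' | egrep 'ee_|grip_w'
python3 - <<'E'
from h import *
plan([(427,-434,205,17.2)])
E
```

```text
ee_pos: [455.1, 14.1, 204.9]
grip_width: 38.8
ee_pos: [479.8, -164.3, 204.6]
grip_width: 38.4
ee_pos: [468.4, -356.6, 204.3]
grip_width: 38.3
[-0.31, 0.311, -0.003] [-0.001, 0.004, -0.009] rows 1.8
```

```bash
python3 -m inch '[[0.3,-0.3,0.31,0,0,0,0],[0.3,-0.3,0.31,0,0,0,0],[0.3,-0.3,0.31,0,0,0,0],[0.3,-0.3,0.31,0,0,0,0],[0.3,-0.3,0.31,0,0,0,0]]' | egrep 'ee_|grip_w'
python3 -m inch '[[0.3,0,0,0,0,0,0],[0.3,0,0,0,0,0,0],[0.3,0,0,0,0,0,0]]' | egrep 'ee_|grip_w'
python3 - <<'E'
from h import *
d=snap('wrist');cv2.imwrite('pics/w5raw.png',d['img'][:,:,::-1]);np.save('w5.npy',d,allow_pickle=True);s=sense();print(s['ee_pos'])
p=proj(d,(503.3,-410.3,139));print(p);x,y=int(p[0]),int(p[1])
a=d['img'][y-40:y+40,x-40:x+40,::-1];b=d['img'][240:340,225:335,::-1]
f=lambda i,k:cv2.resize(cv2.convertScaleAbs(i,alpha=2),(k,k*i.shape[0]//i.shape[1]),interpolation=cv2.INTER_CUBIC)
A,B=f(a,400),f(b,400);h=max(len(A),len(B));im=np.zeros((h,800,3),np.uint8);im[:len(A),:400]=A;im[:len(B),400:]=B
cv2.imwrite('pics/w5.png',im);print(x-40,y-40,225,240)
E
```

```text
ee_pos: [433.2, -426.0, 205.7]
grip_width: 38.3
ee_pos: [432.5, -427.4, 206.4]
grip_width: 38.5
[ 432.30455617 -427.68700404  206.41624246]
[286.73890851 127.6349649 ]
246 87 225 240
```

View pics/w5.png

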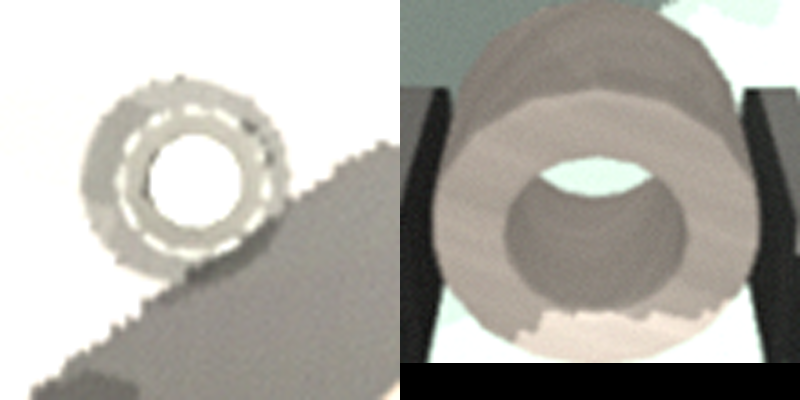

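The crop shows the tip face centred at about (285.2,123.0) px. The held sleeve's bore rim is centred at about (279.1,304.3).

Run:
```python
from h import *
d=np.load('w5.npy',allow_pickle=True).item();s=sense();e=np.array(s['ee_pos'])
tip=plane(d,(285.2,123),139);sh=plane(d,(246+185/5,87+180/5),63)
c=plane(d,(279.1,304.3),e[2]+5);R=np.array(s['orientation'])
print('tip',tip,'sh',sh,'sleeve off tool',R.T@(c-e))
off=(c-e)[:2]
for name,t in(('tip',tip),):
    T=t[:2]-off;print(T);plan([(T[0],T[1],206,17.2),(T[0],T[1],160,17.2)])
```

```text
tip [ 505.63270222 -408.62744916  139.        ] sh [ 505.29454451 -408.48421963   63.        ] sleeve off tool [ 1.55355914  0.04740223 -4.99985362]
[ 504.13586038 -409.04433486]
[0.371, 0.018, 0.002] [0.0, -0.0, 0.002] rows 1.5
[0.0, 0.0, 0.23] [0.0, 0.0, 0.0] rows 0.9
```

```bash
python3 -m inch '[[0.3,0.371,0.018,0,0,0,0],[0.3,0.371,0.018,0,0,0,0],[0.3,0.371,0.018,0,0,0,0],[0.3,0.371,0.018,0,0,0,0],[0.3,0.371,0.018,0,0,0,0]]' | egrep 'ee_|ft'
python3 -m inch '[[0.3,0,0,0,0,0,0],[0.3,0,0,0.1,0,0,0],[0.3,0,0,0.18,0,0,0],[0.3,0,0,0.18,0,0,0],[0.3,0,0,0.18,0,0,0]]' | egrep 'ee_|ft'
python3 - <<'E'
from h import *
plan([(504.1,-409,161,17.2)])
E
```

```text
ee_pos: [503.0, -410.2, 206.3]
ft_force: [-0.1, -0.8, -1.5]
ee_pos: [503.6, -409.6, 170.2]
ft_force: [0.1, -0.4, -1.2]
[0.003, -0.002, 0.046] [-0.001, 0.001, 0.0] rows 0.2
```

```bash
python3 -m inch '[[0.3,0.003,-0.002,0.03,0,0,0],[0.3,0.003,-0.002,0.06,0,0,0],[0.3,0.003,-0.002,0.09,0,0,0],[0.3,0.003,-0.002,0.11,0,0,0],[0.3,0.003,-0.002,0.11,0,0,0]]' | egrep 'ee_|ft'
python3 - <<'E'
from h import *
plan([(504.1,-409,100,17.2)])
E
```

```text
ee_pos: [504.1, -408.7, 147.4]
ft_force: [0.1, 0.0, -1.0]
[-0.0, 0.002, 0.237] [-0.001, 0.001, 0.001] rows 0.9
```

```bash
python3 -m inch '[[0.3,0,0.002,0.06,0,0,0],[0.3,0,0.002,0.12,0,0,0],[0.3,0,0.002,0.18,0,0,0],[0.3,0,0.002,0.24,0,0,0],[0.3,0,0.002,0.26,0,0,0]]' | egrep 'ee_|ft'
python3 -m inch '[[0.3,0,0,0,0,0,0],[0.3,0,0,0.015,0,0,0],[0.3,0,0,0.03,0,0,0]]' | egrep 'ee_|ft'
E= ; python3 -m inch '[[0.3,0,0,0,0,0,0],[0.3,0,0,0,0,0,0]]' | egrep 'ee_|ft|grip_w'
```

```text
ee_pos: [503.8, -408.8, 94.1]
ft_force: [0.2, -0.9, -0.2]
ee_pos: [504.9, -409.6, 90.8]
ft_force: [-0.4, 0.7, -0.8]
ee_pos: [504.6, -409.4, 90.5]
ft_force: [0.2, -0.8, -1.4]
grip_width: 38.5
```

```bash
python3 -m inch '[[0.3,0,0,0.012,0,0,0],[0.3,0,0,0.012,0,0,0],[0.3,0,0,0.012,0,0,0]]' | egrep 'ee_|ft'
python3 -m inch '[[0.5,0,0,0,0,0,0],[0.7,0,0,0,0,0,0],[0.8,0,0,0,0,0,0],[0.8,0,0,0,0,0,0],[0.8,0,0,0,0,0,0]]' | egrep 'ee_|ft|grip_w'
python3 -m inch '[[0.8,0,0,0,0,0,0],[0.8,0,0,-0.2,0,0,0],[0.8,0,0,-0.4,0,0,0],[0.8,0,0,-0.6,0,0,0],[0.8,0,0,-0.75,0,0,0]]' | egrep 'ee_|ft|grip_w'
python3 - <<'E'
from h import *
plan([(440,-425,240,17.2)])
E
```

```text
ee_pos: [504.6, -409.4, 88.0]
ft_force: [0.0, -0.0, -0.7]
ee_pos: [504.6, -409.3, 88.0]
ft_force: [-0.0, 0.2, -0.0]
grip_width: 68.5
ee_pos: [504.9, -409.5, 241.0]
ft_force: [0.2, 0.6, 0.2]
grip_width: 68.4
[-0.333, -0.022, 0.004] [0.003, -0.002, 0.001] rows 1.3
```

Run:
```python
from h import *
d=snap('wrist','w6.png');print(sense()['ee_pos'])
plan([(520,-220,240,17.2),(540,-30,240,17.2),(560,130,230,17.2),(595,190,200,17.2)])
```

```text
[ 506.25371463 -410.35162963  246.02884691]
[0.347, -0.889, 0.026] [0.009, -0.006, 0.001] rows 3.8
[0.376, -0.878, 0.0] [0.0, 0.0, 0.0] rows 3.8
[0.332, -0.735, 0.05] [0.0, 0.0, 0.0] rows 3.2
[0.256, -0.235, 0.15] [0.0, 0.0, 0.0] rows 1.5
```

View pics/w6.png

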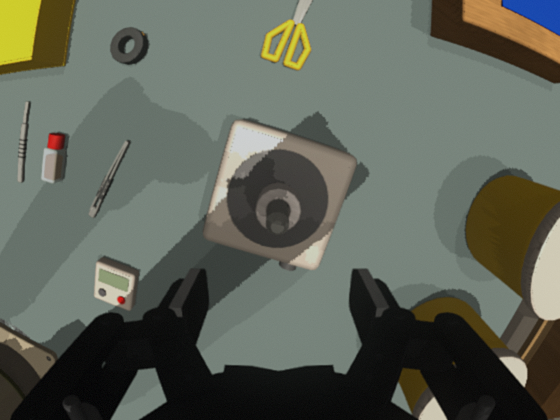

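The wrist view shows the sleeve seated around the shaft at (277,212). Next is the carrier.

```bash
python3 -m inch '[[0.8,0.347,-0.889,0.026,0,0,0],[0.8,0.347,-0.889,0.026,0,0,0],[0.8,0.347,-0.889,0.026,0,0,0],[0.8,0.347,-0.889,0.026,0,0,0],[0.8,0.347,-0.889,0.026,0,0,0]]' | grep ee_
python3 -m inch '[[0.8,0.376,-0.878,0,0,0,0],[0.8,0.376,-0.878,0,0,0,0],[0.8,0.376,-0.878,0,0,0,0],[0.8,0.376,-0.878,0,0,0,0],[0.8,0.376,-0.878,0,0,0,0]]' | grep ee_
python3 -m inch '[[0.8,0.332,-0.735,0.05,0,0,0],[0.8,0.332,-0.735,0.05,0,0,0],[0.8,0.332,-0.735,0.05,0,0,0],[0.8,0.332,-0.735,0.05,0,0,0],[0.8,0.332,-0.735,0.05,0,0,0]]' | grep ee_
python3 -m inch '[[0.8,0.256,-0.235,0.15,0,0,0],[0.8,0.256,-0.235,0.15,0,0,0],[0.8,0.256,-0.235,0.15,0,0,0],[0.8,0.256,-0.235,0.15,0,0,0],[0.8,0.256,-0.235,0.15,0,0,0]]' | grep ee_
python3 -m inch '[[0.8,0,0,0,0,0,0],[0.8,0,0,0,0,0,0]]' | grep ee_
python3 - <<'E'
from h import *
d=snap('wrist');p=proj(d,(632,205,28));print(p,sense()['ee_pos']);x,y=p.astype(int)
print('tub corners: top cam check');a=d['img'][y-70:y+70,x-70:x+70,::-1];print(x-70,y-70)
np.save('w7.npy',d,allow_pickle=True)
cv2.imwrite('pics/w7.png',cv2.resize(a,None,fx=4,fy=4,interpolation=cv2.INTER_CUBIC))
m=((d['img'][:,:,0]>90)&(d['img'][:,:,1]<70)).astype(np.uint8)[y-70:y+70,x-70:x+70]
n,l,s,c=cv2.connectedComponentsWithStats(m);i=1+np.argmax(s[1:,4]);print(s[i],c[i]+[x-70,y-70])
E
```

```text
ee_pos: [519.4, -212.0, 233.1]
ee_pos: [538.2, -22.3, 233.1]
ee_pos: [557.6, 133.1, 222.3]
ee_pos: [593.4, 188.7, 193.1]
ee_pos: [593.1, 190.1, 193.3]
[275.34522004 160.56101371] [592.96746496 190.35246356 193.19974833]
tub corners: top cam check
205 90
[  23   23   93   92 4840] [273.89400826 157.90165289]
```

View pics/w7.png

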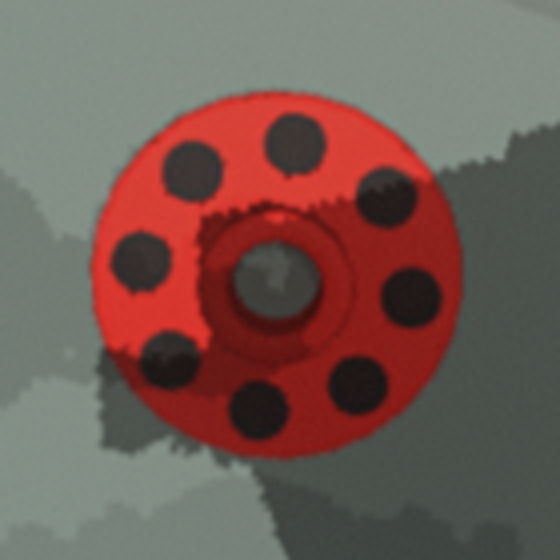

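The carrier's disc is centred at about (274.5,159) and its hub top at about (274.3,161).

Run:
```python
from h import *
d=np.load('w7.npy',allow_pickle=True).item()
print(plane(d,(274.5,159),8),plane(d,(274.3,161.2),28))
c=(plane(d,(274.5,159),8)+plane(d,(274.3,161.2),28))/2;print(c)
plan([(c[0],c[1],80,17.2),(c[0],c[1],30,17.2)])
```

```text
[630.8753452  205.67954969   8.        ] [631.17404697 205.72090451  28.        ]
[631.02469609 205.7002271   18.        ]
[0.204, -0.017, 0.566] [0.001, -0.001, -0.0] rows 2.4
[0.0, 0.0, 0.25] [0.0, 0.0, 0.0] rows 1.0
```

```bash
python3 -m inch '[[0.75,0.204,-0.017,0.566,0,0,0],[0.75,0.204,-0.017,0.566,0,0,0],[0.75,0.204,-0.017,0.566,0,0,0],[0.75,0.204,-0.017,0.566,0,0,0],[0.75,0.204,-0.017,0.566,0,0,0]]' | grep ee_
python3 -m inch '[[0.75,0,0,0.1,0,0,0],[0.75,0,0,0.2,0,0,0],[0.75,0,0,0.23,0,0,0],[0.75,0,0,0.23,0,0,0],[0.75,0,0,0.23,0,0,0]]' | egrep 'ee_|ft'
python3 - <<'E'
from h import *
plan([(631,205.7,30,17.2)])
E
```

```text
ee_pos: [630.9, 206.6, 80.4]
ee_pos: [631.6, 206.8, 35.4]
ft_force: [-0.1, -0.3, 0.7]
[-0.004, 0.004, 0.027] [0.0, -0.003, 0.001] rows 0.1
```

```bash
python3 -m inch '[[0.75,-0.004,0.004,0.027,0,0,0],[0.75,-0.004,0.004,0.027,0,0,0],[0.2,-0.004,0.004,0.027,0,0,0],[0.2,-0.004,0.004,0.027,0,0,0],[0.2,-0.004,0.004,0.027,0,0,0]]' 40 | egrep 'ee_|grip|ft'
python3 -m inch '[[0.2,0,0,0,0,0,0],[0.2,0,0,0,0,0,0],[0.2,0,0,0,0,0,0],[0.2,0,0,-0.2,0,0,0],[0.2,0,0,-0.4,0,0,0]]' | egrep 'ee_|grip|ft'
python3 -m inch '[[0.2,0,0,-0.25,0,0,0],[0.2,0,0,-0.5,0,0,0],[0.2,0,0,-0.6,0,0,0],[0.2,0,0,-0.6,0,0,0],[0.2,0,0,-0.6,0,0,0]]' | egrep 'ee_|grip|ft'
python3 - <<'E'
from h import *
plan([(590,40,220,17.2),(550,-140,220,17.2),(500,-310,220,17.2),(432,-428,220,17.2)])
E
```

```text
ee_pos: [630.5, 205.7, 28.6]
ft_force: [-1.3, -0.9, 3.5]
grip_width: 34.4
grip_force: 40.1
ee_pos: [629.1, 205.1, 107.4]
ft_force: [1.1, 0.8, -0.4]
grip_width: 34.4
grip_force: 40.4
ee_pos: [630.0, 205.4, 227.2]
ft_force: [-0.1, -0.5, -2.0]
grip_width: 34.3
grip_force: 40.3
[-0.436, 0.73, 0.037] [0.0, 0.001, 0.001] rows 3.4
[-0.457, 0.801, 0.0] [0.0, 0.0, 0.0] rows 3.7
[-0.49, 0.738, 0.0] [0.0, 0.0, 0.0] rows 3.5
[-0.499, 0.463, 0.0] [0.0, 0.0, 0.0] rows 2.7
```

```bash
python3 -m inch '[[0.2,-0.436,0.73,0.037,0,0,0],[0.2,-0.436,0.73,0.037,0,0,0],[0.2,-0.436,0.73,0.037,0,0,0],[0.2,-0.436,0.73,0.037,0,0,0],[0.2,-0.436,0.73,0.037,0,0,0]]' | grep ee_
python3 -m inch '[[0.2,-0.457,0.8,0,0,0,0],[0.2,-0.457,0.8,0,0,0,0],[0.2,-0.457,0.8,0,0,0,0],[0.2,-0.457,0.8,0,0,0,0],[0.2,-0.457,0.8,0,0,0,0]]' | grep ee_
python3 -m inch '[[0.2,-0.49,0.738,0,0,0,0],[0.2,-0.49,0.738,0,0,0,0],[0.2,-0.49,0.738,0,0,0,0],[0.2,-0.49,0.738,0,0,0,0],[0.2,-0.49,0.738,0,0,0,0]]' | grep ee_
python3 -m inch '[[0.2,-0.5,0.463,0,0,0,0],[0.2,-0.5,0.463,0,0,0,0],[0.2,-0.5,0.463,0,0,0,0],[0.2,-0.5,0.463,0,0,0,0],[0.2,-0.5,0.463,0,0,0,0]]' | grep ee_
python3 -m inch '[[0.2,0,0,0,0,0,0],[0.2,0,0,0,0,0,0],[0.2,0,0,0,0,0,0]]' | egrep 'ee_|grip_w'
python3 - <<'E'
from h import *
d=snap('wrist');np.save('w8.npy',d,allow_pickle=True);s=sense();print(s['ee_pos'])
p=proj(d,(505.6,-408.6,139));q=proj(d,np.array(s['ee_pos'])+[0,0,-1]);print(p,q);x,y=p.astype(int);u,v=q.astype(int)
a=d['img'][y-40:y+40,x-40:x+40,::-1];b=d['img'][v-60:v+40,u-50:u+50,::-1]
f=lambda i:cv2.resize(cv2.convertScaleAbs(i,alpha=1.6),(400,400),interpolation=cv2.INTER_CUBIC)
cv2.imwrite('pics/w8.png',np.hstack([f(a),f(b)]));print(x-40,y-40,u-50,v-60)
E
```

```text
ee_pos: [589.0, 35.1, 218.3]
ee_pos: [548.5, -145.0, 218.8]
ee_pos: [498.6, -313.1, 218.8]
ee_pos: [433.2, -426.2, 219.4]
ee_pos: [433.3, -426.5, 220.7]
grip_width: 34.3
[ 433.07741349 -426.80982324  220.74263369]
[285.92427393 124.77600557] [279.10979915 300.43766935]
245 84 229 240
```

View pics/w8.png

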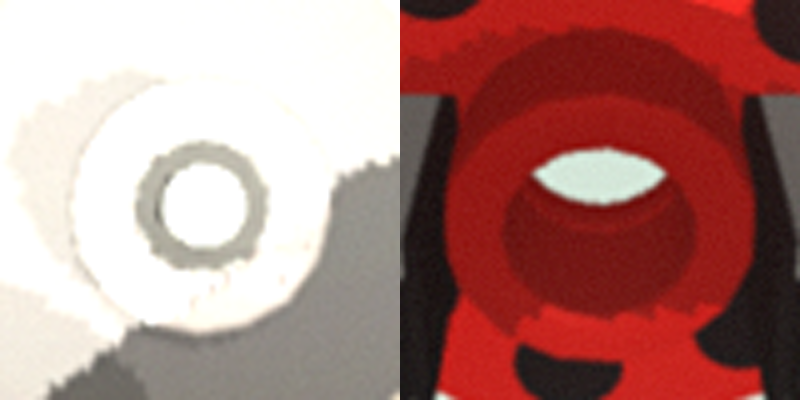

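The tip at (286.0,125.2) agrees with (505.6,-408.6). The carrier bore is at (279.0,298.2), about 0.8 mm ahead of the TCP.

Run:
```python
from h import *
plan([(504.9,-408.9,205,17.2),(504.9,-408.9,160,17.2)])
```

```text
[0.369, 0.021, 0.079] [-0.0, -0.0, 0.003] rows 1.5
[0.0, 0.0, 0.225] [0.0, 0.0, 0.0] rows 0.9
```

```bash
python3 -m inch '[[0.2,0.369,0.021,0.079,0,0,0],[0.2,0.369,0.021,0.079,0,0,0],[0.2,0.369,0.021,0.079,0,0,0],[0.2,0.369,0.021,0.079,0,0,0],[0.2,0.369,0.021,0.079,0,0,0]]' | egrep 'ee_|ft'
python3 -m inch '[[0.2,0,0,0,0,0,0],[0.2,0,0,0.1,0,0,0],[0.2,0,0,0.15,0,0,0],[0.2,0,0,0.15,0,0,0],[0.2,0,0,0.15,0,0,0]]' | egrep 'ee_|ft'
python3 - <<'E'
from h import *
plan([(504.9,-408.9,150,17.2)])
E
```

```text
ee_pos: [503.4, -410.5, 205.2]
ft_force: [-0.8, 0.3, -0.5]
ee_pos: [503.9, -410.1, 175.3]
ft_force: [-0.3, -0.2, -0.1]
[0.007, -0.004, 0.126] [0.0, 0.0, 0.0] rows 0.5
```

```bash
python3 -m inch '[[0.2,0.007,-0.004,0.03,0,0,0],[0.2,0.007,-0.004,0.06,0,0,0],[0.2,0.007,-0.004,0.09,0,0,0],[0.2,0.007,-0.004,0.12,0,0,0],[0.2,0.007,-0.004,0.12,0,0,0]]' | egrep 'ee_|ft'
python3 -m inch '[[0.2,0,0,0.03,0,0,0],[0.2,0,0,0.06,0,0,0],[0.2,0,0,0.09,0,0,0],[0.2,0,0,0.11,0,0,0],[0.2,0,0,0.11,0,0,0]]' | egrep 'ee_|ft'
python3 - <<'E'
from h import *
plan([(504.9,-408.9,121.6,17.2)])
E
```

```text
ee_pos: [504.7, -408.4, 149.7]
ft_force: [-0.7, -0.5, -1.5]
ee_pos: [504.8, -408.5, 128.1]
ft_force: [0.0, -0.6, -1.3]
[-0.0, 0.002, 0.032] [-0.001, 0.001, 0.001] rows 0.1
```

```bash
python3 -m inch '[[0.2,0,0.002,0.016,0,0,0],[0.2,0,0.002,0.032,0,0,0],[0.2,0,0.002,0.036,0,0,0],[0.2,0,0.002,0.036,0,0,0],[0.2,0,0.002,0.036,0,0,0]]' | egrep 'ee_|ft'
python3 -m inch '[[0.4,0,0,0,0,0,0],[0.6,0,0,0,0,0,0],[0.75,0,0,0,0,0,0],[0.75,0,0,0,0,0,0],[0.75,0,0,0,0,0,0]]' | egrep 'ee_|ft|grip_w'
python3 -m inch '[[0.75,0,0,0,0,0,0],[0.75,0,0,-0.2,0,0,0],[0.75,0,0,-0.4,0,0,0],[0.75,0,0,-0.6,0,0,0],[0.75,0,0,-0.6,0,0,0]]' | egrep 'ee_|ft|grip_w'
python3 - <<'E'
from h import *
plan([(500,-411,242,17.2),(560,-250,200,17.2),(590,-202,170,17.2)])
E
```

```text
ee_pos: [505.3, -409.1, 121.8]
ft_force: [0.3, -0.2, -1.8]
ee_pos: [505.4, -409.1, 121.8]
ft_force: [0.2, -0.6, -0.7]
grip_width: 64.0
ee_pos: [507.4, -410.2, 248.5]
ft_force: [0.3, 0.2, -0.0]
grip_width: 63.9
[-0.037, -0.008, 0.032] [0.01, -0.007, 0.001] rows 0.2
[0.525, -0.68, 0.21] [0.0, 0.0, 0.0] rows 3.5
[0.214, -0.185, 0.15] [0.0, 0.0, 0.0] rows 1.3
```

```bash
python3 -m inch '[[0.75,0,0,0,0,0,0],[0.75,0.5,-0.67,0.24,0,0,0],[0.75,0.5,-0.67,0.24,0,0,0],[0.75,0.5,-0.67,0.24,0,0,0],[0.75,0.5,-0.67,0.24,0,0,0]]' | grep ee_
python3 -m inch '[[0.8,0.2,-0.2,0.15,0,0,0],[0.8,0.2,-0.2,0.15,0,0,0],[0.8,0.2,-0.2,0.15,0,0,0],[0.8,0.2,-0.2,0.15,0,0,0],[0.8,0.2,-0.2,0.15,0,0,0]]' | grep ee_
python3 -m inch '[[0.8,0,0,0,0,0,0],[0.8,0,0,0,0,0,0],[0.8,0,0,0,0,0,0]]' | grep ee_
python3 - <<'E'
from h import *
d=snap('wrist','w9.png');np.save('w9.npy',d,allow_pickle=True);p=proj(d,(623,-192,18));print(p,sense()['ee_pos']);x,y=p.astype(int)
g=d['img'].max(2)[y-50:y+50,x-50:x+50]
for th in(50,60,70,80):
    m=(g<th).astype(np.uint8);n,l,s,c=cv2.connectedComponentsWithStats(m)
    for i in range(1,n):
        if s[i,4]>100:
            cs=cv2.findContours((l==i).astype(np.uint8),cv2.RETR_CCOMP,cv2.CHAIN_APPROX_NONE)[0]
            for k in cs:
                if len(k)>20:
                    e=cv2.fitEllipse(k);q=np.array(e[0])+[x-50,y-50];print(th,s[i],np.round(q,1),np.round(e[1],1),np.round(plane(d,q,18)[:2],1))
T=snap('top')
for z in(18,):
  o=blobs(T['img'],(330,160,380,200),25)
  for b in o:print('top',b[2],b[3],plane(T,b[2],9))
E
```

```text
ee_pos: [561.5, -245.6, 191.0]
ee_pos: [586.9, -203.5, 163.9]
ee_pos: [587.4, -202.0, 164.0]
[279.6871206  168.65068548] [ 587.4002998  -201.82039004  163.94488996]
50 [ 28  37  49  40 833] [279.7 175.6] [36.7 41.8] [ 617.4 -193.7]
50 [ 28  37  49  40 833] [291.9 183.5] [ 6.9 11.1] [ 613.9 -205.6]
60 [  27   25   50   52 1583] [281.6 169.7] [45.9 52.8] [ 622.7 -193.8]
60 [  27   25   50   52 1583] [280.1 168.1] [21.5 22.4] [ 623.6 -192.2]
70 [   0   24   78   55 2231] [272.7 171.9] [47.9 79.4] [ 618.6 -187.2]
70 [   0   24   78   55 2231] [281.1 163.9] [11.1 17.1] [ 627.2 -191.9]
80 [   0   23   79   57 2458] [274.4 172.5] [47.2 81.1] [ 618.5 -188.7]
80 [   0   23   79   57 2458] [281.3 163.6] [ 8.6 15.3] [ 627.5 -192. ]
80 [ 16  92  45   8 212] [267.  214.5] [ 6.8 42.6] [ 581.6 -193.4]
top [354.5 179.5] [39. 49.] [ 620.54604143 -196.49918679    9.        ]
```

Run:
```python
from h import *
plan([(623.4,-192.2,75,17.2),(623.4,-192.2,24,17.2)])
```

```text
[0.186, 0.008, 0.444] [0.0, -0.0, 0.0] rows 1.9
[0.0, 0.0, 0.255] [0.0, 0.0, 0.0] rows 1.0
```

```bash
python3 -m inch '[[0.85,0.186,0.008,0.444,0,0,0],[0.85,0.186,0.008,0.444,0,0,0],[0.85,0.186,0.008,0.444,0,0,0],[0.85,0.186,0.008,0.444,0,0,0],[0.85,0.186,0.008,0.444,0,0,0]]' | grep ee_
python3 -m inch '[[0.85,0,0,0.1,0,0,0],[0.85,0,0,0.2,0,0,0],[0.85,0,0,0.23,0,0,0],[0.85,0,0,0.23,0,0,0],[0.85,0,0,0.23,0,0,0]]' | egrep 'ee_|ft'
python3 - <<'E'
from h import *
plan([(623.4,-192.2,23,17.2)])
E
```

```text
ee_pos: [624.2, -192.6, 77.0]
ee_pos: [624.3, -192.4, 30.8]
ft_force: [0.1, 0.2, -0.7]
[-0.004, -0.002, 0.039] [0.002, -0.002, 0.0] rows 0.2
```

```bash
python3 -m inch '[[0.85,-0.004,0,0.039,0,0,0],[0.85,-0.004,0,0.039,0,0,0],[0.3,-0.004,0,0.039,0,0,0],[0.3,-0.004,0,0.039,0,0,0],[0.3,-0.004,0,0.039,0,0,0]]' 50 | egrep 'ee_|grip|ft'
python3 -m inch '[[0.3,0,0,0,0,0,0],[0.3,0,0,0,0,0,0],[0.3,0,0,0,0,0,0],[0.3,0,0,0,0,0,0]]' | egrep 'ee_|grip|ft'
python3 -m inch '[[0.3,0,0,-0.2,0,0,0],[0.3,0,0,-0.4,0,0,0],[0.3,0,0,-0.6,0,0,0],[0.3,0,0,-0.8,0,0,0],[0.3,0,0,-0.98,0,0,0]]' | egrep 'ee_|grip|ft'
python3 - <<'E'
from h import *
plan([(530,-320,215,17.2),(432,-428,215,17.2)])
E
```

```text
ee_pos: [623.1, -192.2, 21.7]
ft_force: [0.1, 0.1, 4.0]
grip_width: 41.3
grip_force: 51.3
ee_pos: [623.1, -192.1, 21.7]
ft_force: [-1.3, 0.1, 5.8]
grip_width: 40.9
grip_force: 51.4
ee_pos: [622.5, -192.1, 218.8]
ft_force: [1.1, 0.0, -1.5]
grip_width: 41.6
grip_force: 51.5
[-0.631, 0.474, 0.019] [0.0, -0.0, 0.001] rows 3.2
[-0.628, 0.371, 0.0] [0.0, 0.0, 0.0] rows 2.9
```

```bash
python3 -m inch '[[0.3,-0.6,0.47,0,0,0,0],[0.3,-0.6,0.47,0,0,0,0],[0.3,-0.6,0.47,0,0,0,0],[0.3,-0.6,0.47,0,0,0,0],[0.3,-0.6,0.47,0,0,0,0]]' | grep ee_
python3 -m inch '[[0.3,-0.628,0.371,0,0,0,0],[0.3,-0.628,0.371,0,0,0,0],[0.3,-0.628,0.371,0,0,0,0],[0.3,-0.628,0.371,0,0,0,0],[0.3,-0.628,0.371,0,0,0,0]]' | grep ee_
python3 -m inch '[[0.3,0,0,0,0,0,0],[0.3,0,0,0,0,0,0],[0.3,0,0,0,0,0,0]]' | egrep 'ee_|grip_w'
python3 - <<'E'
from h import *
d=snap('wrist');s=sense();e=np.array(s['ee_pos']);R=np.array(s['orientation'])
p=proj(d,(505.6,-408.6,139));q=proj(d,e+[0,0,-3.7]);print(e,p,q);x,y=p.astype(int);u,v=q.astype(int)
f=lambda i,a:cv2.resize(cv2.convertScaleAbs(i,alpha=a),(400,400),interpolation=cv2.INTER_CUBIC)
cv2.imwrite('pics/w10.png',np.hstack([f(d['img'][y-60:y+60,x-60:x+60,::-1],1.5),f(d['img'][v-60:v+40,u-50:u+50,::-1],3)]));print(x-60,y-60,u-50,v-60)
plan([(505.1,-408.8,215,17.2),(505.1,-408.8,170,17.2)])
E
```

```text
ee_pos: [534.6, -319.2, 216.6]
ee_pos: [438.3, -425.1, 216.8]
ee_pos: [439.1, -424.3, 217.1]
grip_width: 41.1
[ 438.83979113 -424.63729747  217.09053465] [286.59305672 134.76218095] [279.05828082 297.33086287]
226 74 229 237
[0.34, 0.023, 0.011] [-0.0, -0.0, 0.003] rows 1.4
[0.0, 0.0, 0.225] [0.0, 0.0, 0.0] rows 0.9
```

View pics/w10.png

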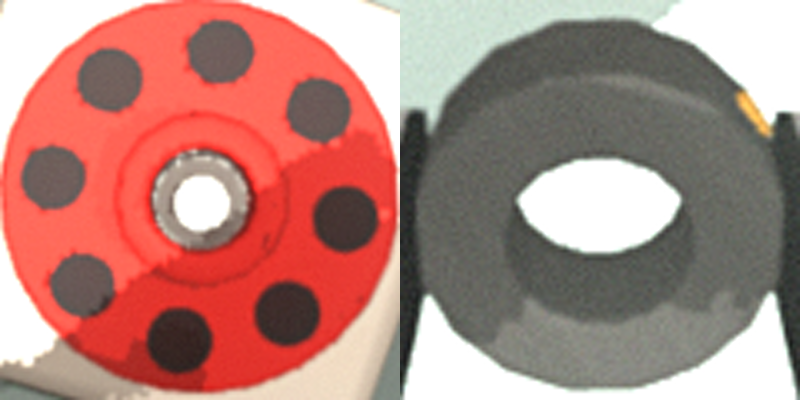

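The carrier sits level on the shaft, and the tip at (286.3,134.9) is where I expected it. The collar bore at (279,297) is centred on the TCP.

```bash
python3 -m inch '[[0.3,0.341,0.023,0.011,0,0,0],[0.3,0.341,0.023,0.011,0,0,0],[0.3,0.341,0.023,0.011,0,0,0],[0.3,0.341,0.023,0.011,0,0,0],[0.3,0.341,0.023,0.011,0,0,0]]' | egrep 'ee_|ft'
python3 -m inch '[[0.3,0,0,0,0,0,0],[0.3,0,0,0.1,0,0,0],[0.3,0,0,0.2,0,0,0],[0.3,0,0,0.225,0,0,0],[0.3,0,0,0.225,0,0,0]]' | egrep 'ee_|ft'
python3 - <<'E'
from h import *
plan([(505.4,-408.7,142.7,17.2)])
E
```

```text
ee_pos: [503.6, -410.4, 214.9]
ft_force: [0.4, -0.0, -1.6]
ee_pos: [503.7, -409.9, 169.5]
ft_force: [-0.6, 0.1, -1.1]
[0.01, -0.003, 0.134] [-0.001, 0.001, -0.0] rows 0.5
```

```bash
python3 -m inch '[[0.3,0.01,-0.003,0.02,0,0,0],[0.3,0.01,-0.003,0.04,0,0,0],[0.3,0.01,-0.003,0.06,0,0,0],[0.3,0.01,-0.003,0.08,0,0,0],[0.3,0.01,-0.003,0.09,0,0,0]]' | egrep 'ee_|ft'
python3 -m inch '[[0.3,0,0,0,0,0,0],[0.3,0,0,0.015,0,0,0],[0.3,0,0,0.03,0,0,0],[0.3,0,0,0.03,0,0,0],[0.3,0,0,0.03,0,0,0]]' | egrep 'ee_|ft'
python3 - <<'E'
from h import *
plan([(505.4,-408.7,142.7,17.2)])
E
```

```text
ee_pos: [506.0, -408.6, 151.4]
ft_force: [-0.6, -0.1, -2.0]
ee_pos: [506.2, -408.6, 145.9]
ft_force: [0.5, -0.3, -2.0]
[-0.004, -0.0, 0.016] [-0.0, 0.0, 0.001] rows 0.1
```

```bash
python3 -m inch '[[0.3,-0.003,0,0.01,0,0,0],[0.3,-0.003,0,0.017,0,0,0],[0.3,-0.003,0,0.017,0,0,0],[0.3,-0.003,0,0.017,0,0,0],[0.3,-0.003,0,0.017,0,0,0]]' | egrep 'ee_|ft'
python3 -m inch '[[0.4,0,0,0,0,0,0],[0.6,0,0,0,0,0,0],[0.8,0,0,0,0,0,0],[0.85,0,0,0,0,0,0],[0.85,0,0,0,0,0,0]]' | egrep 'ee_|ft|grip_w'
python3 -m inch '[[0.85,0,0,0,0,0,0],[0.85,0,0,-0.2,0,0,0],[0.85,0,0,-0.4,0,0,0],[0.85,0,0,-0.5,0,0,0],[0.85,0,0,-0.5,0,0,0]]' | egrep 'ee_|ft|grip_w'
python3 - <<'E'
from h import *
T=snap('top');S=snap('scene');cv2.imwrite('pics/s2.png',S['img'][:,:,::-1])
# blobs for clearables & collar height check
for b in blobs(S['img'],(180,150,370,230),25):print('sc',np.round(b[0]),b[1],np.round(b[2],1),np.round(b[3],1))
for n in ('vials',):
    im=T['img'].astype(int);m=((im[...,0]>110)&(im[...,1]<70)).astype(np.uint8);k,l,s,c=cv2.connectedComponentsWithStats(m)
    print([(np.round(c[i]).tolist(),int(s[i,4])) for i in range(1,k) if s[i,4]>20])
print(sense()['time_s'],sense()['ee_pos'])
# dark shaft stack in scene: predicted tip/collar px
print(proj(S,(505.6,-408.6,139)),proj(S,(505.6,-408.6,121)))
E
```

```text
ee_pos: [505.7, -408.9, 142.7]
ft_force: [-0.2, -0.7, 0.5]
ee_pos: [505.6, -408.7, 142.5]
ft_force: [-0.4, -0.1, -0.2]
grip_width: 72.7
ee_pos: [506.9, -409.5, 246.5]
ft_force: [-0.0, -0.3, -0.6]
grip_width: 72.4
sc [230. 180.] 592 [224.3 179.8] [41.  67.4]
sc [184. 168.] 154 [184.5 166.5] [23.  9.]
sc [322. 173.] 267 [322.2 173.2] [26.2 12.4]
sc [287. 177.] 273 [286.7 177.4] [25.8 12.1]
sc [259. 198.] 126 [259.3 198.6] [39.2  5. ]
sc [198. 208.] 134 [197.  208.9] [ 5.9 40.6]
sc [298. 219.] 1510 [293.  213.5] [86. 31.]
[([28.0, 72.0], 178), ([39.0, 102.0], 41), ([189.0, 122.0], 1753), ([462.0, 203.0], 47), ([444.0, 211.0], 46), ([480.0, 224.0], 26), ([446.0, 228.0], 51), ([323.0, 232.0], 58), ([465.0, 235.0], 115), ([217.0, 239.0], 55), ([255.0, 245.0], 53)]
31.55 [ 505.60870009 -408.7353863   242.3885287 ]
[ 98.13104988 215.81183708] [100.78588536 220.11679441]
```

The collar is home and released at 31.5 s. Now the tub and tray geometry and the vial poses.

```bash
cat > look.py <<'E'
from h import *
def objs(show=True):
    T=snap('top');S=snap('scene');im=T['img'].astype(int)
    m=((im[...,0]>120)&(im[...,1]>100)&(im[...,2]<60)).astype(np.uint8);k,l,s,c=cv2.connectedComponentsWithStats(m);i=1+np.argmax(s[1:,4])
    ys,xs=np.where(l==i);r=cv2.minAreaRect(np.c_[xs,ys].astype(np.float32));bp=cv2.boxPoints(r)
    P=np.array([plane(T,q,68)[:2] for q in bp]);print('tub rim',P.mean(0).round(),np.round(P).tolist())
    b=[b for b in blobs(T['img'],(40,180,160,285),25) if b[1]>2000][0];P=np.array([plane(T,q,45)[:2] for q in b[5]]);print('tray rim',P.mean(0).round(),np.round(P).tolist())
    for b in blobs(S['img'],(160,110,500,235),25):
        if 100<b[1]<500:
            P=np.array([plane(S,q,12)[:2] for q in b[5]]);e=sorted([(np.linalg.norm(P[i]-P[i-1]),i) for i in range(4)]);i=e[3][1];v=P[i]-P[i-1];v=v*np.sign(v[0])
            print(np.round(b[0]),b[1],'w',P.mean(0).round(),'len',[round(x[0]) for x in e],'yaw',round(np.degrees(np.arctan2(v[1],v[0]))))
objs()
E
python3 look.py
python3 - <<'E'
from h import *
plan([(490,-240,200,10),(470,-118,140,2),(470,-118,80,2),(470,-118,24,2)])
E
```

```text
tub rim [655.   1.] [[723.0, 101.0], [756.0, -68.0], [585.0, -96.0], [554.0, 68.0]]
tray rim [491. 395.] [[433.0, 507.0], [585.0, 495.0], [548.0, 281.0], [398.0, 298.0]]
[490. 112.] 120 w [396. 634.] len [23, 23, 66, 67] yaw 73
[331. 137.] 284 w [350. 187.] len [24, 25, 124, 126] yaw 83
[322. 173.] 271 w [455. 125.] len [35, 36, 76, 77] yaw 12
[287. 177.] 274 w [441.  34.] len [33, 34, 76, 77] yaw 12
[232. 201.] 289 w [ 460. -118.] len [36, 38, 100, 100] yaw -11
[259. 198.] 125 w [482. -50.] len [12, 13, 115, 115] yaw 3
[198. 208.] 126 w [ 466. -204.] len [14, 15, 116, 116] yaw -20
[0.178, -0.827, 0.206] [-0.002, 0.002, 0.161] rows 3.5
[0.007, -0.618, 0.3] [0.0, 0.0, 0.178] rows 2.7
[0.0, 0.0, 0.3] [0.0, 0.0, 0.0] rows 1.2
[0.0, 0.0, 0.28] [0.0, 0.0, 0.0] rows 1.1
```

```bash
python3 -m inch '[[0.6,0.178,-0.827,0.2,0,0,0.16],[0.6,0.178,-0.827,0.2,0,0,0.16],[0.6,0.178,-0.827,0.2,0,0,0.16],[0.6,0.178,-0.827,0.2,0,0,0.16],[0.6,0.178,-0.827,0.2,0,0,0.16]]' | grep ee_
python3 -m inch '[[0.6,0.007,-0.618,0.3,0,0,0.178],[0.6,0.007,-0.618,0.3,0,0,0.178],[0.6,0.007,-0.618,0.3,0,0,0.178],[0.6,0.007,-0.618,0.3,0,0,0.178],[0.6,0.007,-0.618,0.3,0,0,0.178]]' | grep ee_
python3 -m inch '[[0.6,0,0,0.1,0,0,0],[0.6,0,0,0.1,0,0,0],[0.6,0,0,0.1,0,0,0]]' | grep ee_
python3 - <<'E'
from h import *
d=snap('wrist');e=sense()['ee_pos'];print(e)
im=d['img'].astype(int);m=((im[...,0]>90)&(im[...,1]<60)).astype(np.uint8);k,l,s,c=cv2.connectedComponentsWithStats(m)
for i in range(1,k):
    if s[i,4]>60:print('red cap',c[i].round(),s[i,4],plane(d,c[i],12)[:2].round(1))
plan([(470,-118,80,2),(470,-118,24,2)])
E
```

```text
ee_pos: [490.1, -235.8, 200.9]
ee_pos: [470.1, -118.6, 141.9]
ee_pos: [470.5, -119.4, 122.7]
[ 470.80553729 -119.27862064  123.1148243 ]
red cap [279. 200.] 572 [ 488.7 -118.7]
red cap [ 17. 212.] 298 [472.3 134.6]
red cap [ 91. 231.] 419 [457.8  42.8]
[-0.004, -0.007, 0.216] [0.0, -0.0, -0.001] rows 0.9
[0.0, 0.0, 0.28] [0.0, 0.0, 0.0] rows 1.1
```

```bash
python3 -m inch '[[0.6,-0.02,-0.007,0.2,0,0,0],[0.6,-0.02,-0.007,0.35,0,0,0],[0.6,-0.02,-0.007,0.5,0,0,0],[0.6,-0.02,-0.007,0.5,0,0,0],[0.6,-0.02,-0.007,0.5,0,0,0]]' | egrep 'ee_|ft'
python3 -m inch '[[0.1,0,0,0,0,0,0],[0.1,0,0,0,0,0,0],[0.1,0,0,0,0,0,0],[0.1,0,0,0,0,0,0],[0.1,0,0,0,0,0,0]]' 25 | egrep 'ee_|ft|grip'
python3 -m inch '[[0.1,0,0,-0.2,0,0,0],[0.1,0,0,-0.4,0,0,0],[0.1,0,0,-0.6,0,0,0],[0.1,0,0,-0.7,0,0,0],[0.1,0,0,-0.7,0,0,0]]' | egrep 'ee_|ft|grip'
python3 - <<'E'
from h import *
c,s=np.cos(np.radians(10)),np.sin(np.radians(10))
for n,(a,b) in dict(v3=(38,0),v2=(-38,-30),v1=(-38,30)).items():print(n,655+a*c-b*s,1+a*s+b*c)
plan([(580,-50,165,8),(692,8,165,10),(692,8,34,10)])
E
```

```text
ee_pos: [467.0, -117.3, 23.5]
ft_force: [0.9, -0.5, -0.0]
ee_pos: [467.7, -117.5, 24.3]
ft_force: [-0.7, -0.1, 7.1]
grip_width: 23.5
grip_force: 24.9
ee_pos: [468.5, -117.4, 166.8]
ft_force: [1.2, -0.1, -1.1]
grip_width: 23.4
grip_force: 25.0
v3 692.4226946144639 7.598630751343353
v2 622.786750715544 -35.14286334170959
v1 612.3678600555281 23.94560183902289
[0.569, -0.317, 0.012] [0.004, -0.008, -0.133] rows 2.6
[0.595, -0.209, 0.0] [0.0, 0.0, -0.044] rows 2.5
[0.0, 0.0, 0.655] [0.0, 0.0, 0.0] rows 2.6
```

```bash
python3 -m inch '[[0.1,0.569,-0.317,0,0,0,-0.133],[0.1,0.569,-0.317,0,0,0,-0.133],[0.1,0.569,-0.317,0,0,0,-0.133],[0.1,0.569,-0.317,0,0,0,-0.133]]' | egrep 'ee_|grip_w'
python3 -m inch '[[0.1,0.595,-0.209,0,0,0,-0.044],[0.1,0.595,-0.209,0,0,0,-0.044],[0.1,0.595,-0.209,0,0,0,-0.044],[0.1,0.595,-0.209,0,0,0,-0.044],[0.1,0.595,-0.209,0,0,0,-0.044]]' | egrep 'ee_|grip_w'
python3 -m inch '[[0.1,0,0,0.2,0,0,0],[0.1,0,0,0.4,0,0,0],[0.1,0,0,0.6,0,0,0],[0.1,0,0,0.63,0,0,0],[0.1,0,0,0.63,0,0,0]]' | egrep 'ee_|ft|grip_w'
python3 -m inch '[[0.1,0,0,0,0,0,0],[0.3,0,0,0,0,0,0],[0.45,0,0,0,0,0,0],[0.45,0,0,0,0,0,0],[0.45,0,0,0,0,0,0]]' | egrep 'ee_|ft|grip_w'
python3 -m inch '[[0.45,0,0,-0.2,0,0,0],[0.45,0,0,-0.4,0,0,0],[0.45,0,0,-0.65,0,0,0],[0.45,0,0,-0.65,0,0,0],[0.45,0,0,-0.65,0,0,0]]' | egrep 'ee_|ft|grip_w'
python3 look.py
python3 - <<'E'
from h import *
plan([(560,20,160,11),(470,36,130,11.5)])
E
```

```text
ee_pos: [580.0, -45.9, 161.8]
grip_width: 23.2
ee_pos: [689.3, 8.2, 161.6]
grip_width: 23.5
ee_pos: [688.9, 7.2, 36.4]
ft_force: [-0.1, -0.5, 0.8]
grip_width: 23.2
ee_pos: [690.1, 8.3, 37.0]
ft_force: [-0.3, -0.4, 0.2]
grip_width: 38.4
ee_pos: [690.6, 8.4, 168.1]
ft_force: [-1.3, -0.1, -0.7]
grip_width: 38.3
tub rim [645.  53.] [[723.0, 101.0], [736.0, 39.0], [566.0, 6.0], [554.0, 66.0]]
tray rim [491. 395.] [[433.0, 507.0], [585.0, 495.0], [548.0, 280.0], [398.0, 297.0]]
[490. 112.] 120 w [396. 634.] len [23, 23, 66, 67] yaw 73
[198. 208.] 145 w [ 468. -204.] len [13, 14, 113, 113] yaw -19
[-0.627, -0.171, 0.027] [0.0, 0.002, -0.022] rows 2.6
[-0.426, -0.164, 0.15] [0.0, 0.0, -0.011] rows 1.9
```

```bash
python3 -m inch '[[0.6,-0.627,-0.171,0.027,0,0,-0.02],[0.6,-0.627,-0.171,0.027,0,0,-0.02],[0.6,-0.627,-0.171,0.027,0,0,-0.02],[0.6,-0.627,-0.171,0.027,0,0,-0.02]]' | egrep 'ee_|ft'
python3 -m inch '[[0.6,-0.56,-0.18,0.17,0,0,-0.01],[0.6,-0.56,-0.18,0.17,0,0,-0.01],[0.6,-0.56,-0.18,0.17,0,0,-0.01],[0.6,-0.56,-0.18,0.17,0,0,-0.01],[0.6,-0.56,-0.18,0.17,0,0,-0.01]]' | egrep 'ee_|ft'
cat > cap.py <<'E'
from h import *
d=snap('wrist');e=sense()['ee_pos'];print(np.round(e,1),sense()['time_s'])
im=d['img'].astype(int);m=((im[...,0]>90)&(im[...,1]<60)).astype(np.uint8);k,l,s,c=cv2.connectedComponentsWithStats(m)
for i in range(1,k):
    if 60<s[i,4]<2000:print('red cap',c[i].round(),s[i,4],plane(d,c[i],12)[:2].round(1))
E
python3 cap.py
python3 - <<'E'
from h import *
plan([(440,36,23.5,11.5)])
E
```

```text
ee_pos: [556.3, 20.4, 159.3]
ft_force: [0.8, -0.6, 0.3]
ee_pos: [444.0, 34.2, 126.9]
ft_force: [1.4, -0.1, -0.1]
[444.6  34.3 127.1] 37.95
red cap [161. 163.] 623 [472.8 131.9]
red cap [275. 204.] 408 [457.5  39.9]
[-0.021, -0.013, 0.518] [-0.0, -0.001, -0.004] rows 2.1
```

```bash
python3 -m inch '[[0.6,-0.04,-0.013,0.2,0,0,0],[0.6,-0.04,-0.013,0.35,0,0,0],[0.6,-0.04,-0.013,0.515,0,0,0],[0.6,-0.04,-0.013,0.515,0,0,0],[0.6,-0.04,-0.013,0.515,0,0,0]]' | egrep 'ee_|ft'
python3 -m inch '[[0.1,0,0,0,0,0,0],[0.1,0,0,0,0,0,0],[0.1,0,0,0,0,0,0],[0.1,0,0,0,0,0,0],[0.1,0,0,0,0,0,0]]' 25 | egrep 'ee_|ft|grip'
python3 -m inch '[[0.1,0,0,-0.2,0,0,0],[0.1,0,0,-0.4,0,0,0],[0.1,0,0,-0.6,0,0,0],[0.1,0,0,-0.7,0,0,0],[0.1,0,0,-0.7,0,0,0]]' | egrep 'ee_|ft|grip'
python3 - <<'E'
from h import *
plan([(623,-35,165,10),(623,-35,36,10)])
E
```

```text
ee_pos: [436.0, 35.8, 24.4]
ft_force: [-0.3, -0.2, 0.3]
ee_pos: [436.8, 35.4, 25.7]
ft_force: [-0.5, 0.7, 6.7]
grip_width: 24.0
grip_force: 24.6
ee_pos: [437.4, 35.6, 168.0]
ft_force: [0.5, 0.3, -0.9]
grip_width: 23.5
grip_force: 25.1
[0.841, 0.528, 0.022] [0.003, -0.008, 0.03] rows 4.0
[0.0, 0.0, 0.645] [0.0, 0.0, 0.0] rows 2.6
```

```bash
python3 -m inch '[[0.1,0.841,0.528,0,0,0,0.03],[0.1,0.841,0.528,0,0,0,0.03],[0.1,0.841,0.528,0,0,0,0.03],[0.1,0.841,0.528,0,0,0,0.03],[0.1,0.841,0.528,0,0,0,0.03]]' | egrep 'ee_|grip_w'
python3 -m inch '[[0.1,0,0,0,0,0,0],[0.1,0,0,0.2,0,0,0],[0.1,0,0,0.4,0,0,0],[0.1,0,0,0.63,0,0,0],[0.1,0,0,0.63,0,0,0]]' | egrep 'ee_|ft|grip_w'
python3 -m inch '[[0.1,0,0,0,0,0,0],[0.3,0,0,0,0,0,0],[0.45,0,0,0,0,0,0],[0.45,0,0,0,0,0,0],[0.45,0,0,0,0,0,0]]' | egrep 'ee_|ft|grip_w'
python3 -m inch '[[0.45,0,0,-0.2,0,0,0],[0.45,0,0,-0.4,0,0,0],[0.45,0,0,-0.65,0,0,0],[0.45,0,0,-0.65,0,0,0],[0.45,0,0,-0.65,0,0,0]]' | egrep 'ee_|ft|grip_w'
python3 - <<'E'
from h import *
plan([(540,60,160,10),(450,127,130,11)])
E
```

```text
ee_pos: [624.2, -38.5, 161.1]
grip_width: 23.6
ee_pos: [616.5, -34.5, 33.2]
ft_force: [-1.1, -0.1, -0.8]
grip_width: 23.6
ee_pos: [621.5, -35.1, 39.1]
ft_force: [0.4, -0.4, 0.7]
grip_width: 38.3
ee_pos: [621.7, -35.1, 169.7]
ft_force: [0.0, 0.5, -0.0]
grip_width: 38.7
[-0.32, -0.539, 0.047] [0.001, -0.004, -0.0] rows 2.5
[-0.385, -0.408, 0.15] [0.0, 0.0, -0.022] rows 2.3
```

```bash
python3 -m inch '[[0.6,-0.32,-0.539,0.047,0,0,0],[0.6,-0.32,-0.539,0.047,0,0,0],[0.6,-0.32,-0.539,0.047,0,0,0],[0.6,-0.32,-0.539,0.047,0,0,0]]' | egrep 'ee_|ft'
python3 -m inch '[[0.6,-0.385,-0.408,0.17,0,0,-0.022],[0.6,-0.385,-0.408,0.17,0,0,-0.022],[0.6,-0.385,-0.408,0.17,0,0,-0.022],[0.6,-0.385,-0.408,0.17,0,0,-0.022],[0.6,-0.385,-0.408,0.17,0,0,-0.022]]' | egrep 'ee_|ft'
python3 cap.py
python3 - <<'E'
from h import *
plan([(450,127,24,11)])
E
```

```text
ee_pos: [536.3, 63.4, 157.4]
ft_force: [0.5, -0.4, 0.3]
ee_pos: [450.2, 126.0, 124.7]
ft_force: [0.5, -0.2, 0.4]
[450.6 125.9 124.8] 42.4
red cap [507.  37.] 355 [650.9 -34.2]
red cap [279. 194.] 473 [472.3 130.4]
[-0.002, -0.006, 0.504] [0.0, -0.001, -0.003] rows 2.0
```

```bash
python3 -m inch '[[0.6,-0.004,-0.002,0.2,0,0,0],[0.6,-0.004,-0.002,0.35,0,0,0],[0.6,-0.004,-0.002,0.5,0,0,0],[0.6,-0.004,-0.002,0.5,0,0,0],[0.6,-0.004,-0.002,0.5,0,0,0]]' | egrep 'ee_|ft'
python3 -m inch '[[0.1,0,0,0,0,0,0],[0.1,0,0,0,0,0,0],[0.1,0,0,0,0,0,0],[0.1,0,0,0,0,0,0],[0.1,0,0,0,0,0,0]]' 25 | egrep 'ee_|ft|grip'
python3 -m inch '[[0.1,0,0,-0.2,0,0,0],[0.1,0,0,-0.4,0,0,0],[0.1,0,0,-0.6,0,0,0],[0.1,0,0,-0.7,0,0,0],[0.1,0,0,-0.7,0,0,0]]' | egrep 'ee_|ft|grip'
python3 - <<'E'
from h import *
plan([(612,24,165,10),(612,24,38,10)])
E
```

```text
ee_pos: [449.2, 126.9, 25.1]
ft_force: [0.3, -0.8, 1.0]
ee_pos: [449.8, 127.3, 26.3]
ft_force: [-0.9, -0.9, 6.8]
grip_width: 23.3
grip_force: 25.2
ee_pos: [450.3, 127.8, 168.4]
ft_force: [0.0, -0.2, -1.2]
grip_width: 23.2
grip_force: 24.9
[0.695, 0.663, 0.023] [0.002, -0.008, 0.022] rows 3.8
[0.0, 0.0, 0.635] [0.0, 0.0, 0.0] rows 2.5
```

```bash
python3 -m inch '[[0.1,0.695,0.663,0,0,0,0.022],[0.1,0.695,0.663,0,0,0,0.022],[0.1,0.695,0.663,0,0,0,0.022],[0.1,0.695,0.663,0,0,0,0.022],[0.1,0.695,0.663,0,0,0,0.022]]' | egrep 'ee_|grip_w'
python3 -m inch '[[0.1,0,0,0,0,0,0],[0.1,0,0,0.2,0,0,0],[0.1,0,0,0.4,0,0,0],[0.1,0,0,0.61,0,0,0],[0.1,0,0,0.61,0,0,0]]' | egrep 'ee_|ft|grip_w'
python3 -m inch '[[0.1,0,0,0,0,0,0],[0.3,0,0,0,0,0,0],[0.45,0,0,0,0,0,0],[0.45,0,0,0,0,0,0],[0.45,0,0,0,0,0,0]]' | egrep 'ee_|ft|grip_w'
python3 -m inch '[[0.45,0,0,-0.2,0,0,0],[0.45,0,0,-0.4,0,0,0],[0.45,0,0,-0.65,0,0,0],[0.45,0,0,-0.65,0,0,0],[0.45,0,0,-0.65,0,0,0]]' | egrep 'ee_|ft|grip_w'
python3 - <<'E'
from h import *
plan([(540,-100,160,-5),(468,-204,130,-18)])
E
```

```text
ee_pos: [613.0, 18.4, 162.7]
grip_width: 23.4
ee_pos: [605.5, 24.1, 37.6]
ft_force: [-0.3, -0.1, 0.1]
grip_width: 23.6
ee_pos: [610.7, 23.5, 43.7]
ft_force: [-1.3, -0.0, 0.1]
grip_width: 38.4
ee_pos: [610.9, 23.6, 174.3]
ft_force: [-0.5, 1.4, -1.7]
grip_width: 38.5
[-0.456, 0.547, 0.071] [0.001, -0.004, 0.333] rows 2.9
[-0.313, 0.549, 0.15] [0.0, 0.0, 0.289] rows 2.6
```

```bash
python3 -m inch '[[0.5,-0.456,0.547,0.07,0,0,0.333],[0.5,-0.456,0.547,0.07,0,0,0.333],[0.5,-0.456,0.547,0.07,0,0,0.333],[0.5,-0.456,0.547,0.07,0,0,0.333],[0.5,-0.456,0.547,0.07,0,0,0.333]]' | egrep 'ee_'
python3 -m inch '[[0.5,-0.313,0.549,0.15,0,0,0.289],[0.5,-0.313,0.549,0.15,0,0,0.289],[0.5,-0.313,0.549,0.15,0,0,0.289],[0.5,-0.313,0.549,0.15,0,0,0.289],[0.5,-0.313,0.549,0.15,0,0,0.289]]' | egrep 'ee_'
python3 -m inch '[[0.5,0,0,0,0,0,0],[0.5,0,0,0,0,0,0]]' | egrep 'ee_'
cat > thin.py <<'E'
from h import *
import sys
x,y=float(sys.argv[1]),float(sys.argv[2]);d=snap('wrist','thin%d.png'%int(x+y));p=proj(d,(x,y,8));print(p,sense()['ee_pos'].tolist() if hasattr(sense()['ee_pos'],'tolist') else sense()['ee_pos'],sense()['time_s']);u,v=p.astype(int)
g=cv2.cvtColor(d['img'],cv2.COLOR_RGB2LAB).astype(float)
bx=(max(u-70,0),max(v-95,0),u+70,min(v+95,290))
for th in(12,18,25,35):
  c=g[bx[1]:bx[3],bx[0]:bx[2],1];m=(np.abs(c-np.median(c))>th/6).astype(np.uint8)  # a*: bench is greenish, steel neutral
  m=cv2.morphologyEx(cv2.medianBlur(m,5),cv2.MORPH_CLOSE,np.ones((7,7)))
  n,l,s,_=cv2.connectedComponentsWithStats(m)
  for i in range(1,n):
    if s[i,4]<200:continue
    ys,xs=np.where(l==i);r=cv2.minAreaRect(np.c_[xs,ys].astype(np.float32));P=np.array([plane(d,q+np.array(bx[:2]),6)[:2] for q in cv2.boxPoints(r)])
    e=[np.linalg.norm(P[k]-P[k-1]) for k in range(4)];k=int(np.argmax(e));w=P[k]-P[k-1];w*=np.sign(w[0])
    if max(e)<160:print(th,P.mean(0).round(1),np.round(sorted(e)),'yaw',round(np.degrees(np.arctan2(w[1],w[0])),1))
E
python3 thin.py 467 -204
```

```text
ee_pos: [538.3, -101.1, 157.6]
ee_pos: [467.8, -202.8, 128.3]
ee_pos: [468.5, -202.3, 128.8]
[281.85774569 220.68912396] [468.32926794721897, -202.61155210274717, 128.8670672239129] 47.15
12 [ 530.4 -175.9] [17. 18. 46. 47.] yaw -19.8
12 [ 496.7 -216.4] [ 5.  5. 31. 31.] yaw -17.4
12 [ 441.2 -198.1] [ 9. 10. 72. 72.] yaw -17.1
12 [ 440.  -149.3] [32. 34. 41. 42.] yaw -22.4
12 [ 403.2 -233.7] [23. 23. 23. 24.] yaw -12.6
18 [ 403.5 -230.2] [16. 16. 21. 22.] yaw -13.2
```

Run:
```python
from h import *
T=snap('top');print(plane(T,(359.8,247.2),8),plane(T,(366,225),8),plane(T,(353.7,269.3),8))
plan([(464,-205,21,-17)])
# tray floor: bright white region in top view
im=T['img'].astype(int);m=(im.min(2)>150).astype(np.uint8)[185:280,45:150];k,l,s,c=cv2.connectedComponentsWithStats(m);i=1+np.argmax(s[1:,4]);ys,xs=np.where(l==i)
r=cv2.minAreaRect(np.c_[xs+45,ys+185].astype(np.float32));print('floor',s[i],[plane(T,q,4)[:2].round() for q in cv2.boxPoints(r)],plane(T,r[0],4).round(1))
```

```text
[ 457.54045844 -203.94013647    8.        ] [ 510.05608757 -220.3491589     8.        ] [ 406.20685569 -188.06762915    8.        ]
[-0.017, 0.016, 0.539] [-0.0, -0.0, -0.02] rows 2.2
floor [   2    8   97   77 4803] [array([434., 529.]), array([594., 520.]), array([561., 309.]), array([404., 324.])] [497.2 420.2   4. ]
```

```bash
python3 -m inch '[[0.4,-0.042,0.018,0.2,0,0,-0.02],[0.4,-0.042,0.018,0.4,0,0,-0.02],[0.4,-0.042,0.018,0.52,0,0,-0.02],[0.4,-0.042,0.018,0.52,0,0,-0.02],[0.4,-0.042,0.018,0.52,0,0,-0.02]]' | egrep 'ee_|ft'
python3 - <<'E'
from h import *
plan([(459,-204,21,-17)])
E
```

```text
ee_pos: [458.8, -204.4, 25.3]
ft_force: [0.5, 0.2, 0.7]
[0.0, -0.002, 0.022] [-0.0, -0.0, -0.001] rows 0.1
```

```bash
python3 -m inch '[[0.4,0,0,0.02,0,0,0],[0.4,0,0,0.02,0,0,0],[0.3,0,0,0.02,0,0,0],[0.2,0,0,0.02,0,0,0],[0,0,0,0.02,0,0,0]]' 40 | egrep 'ee_|ft|grip'
python3 -m inch '[[0,0,0,0,0,0,0],[0,0,0,0,0,0,0],[0,0,0,0,0,0,0],[0,0,0,0,0,0,0]]' | egrep 'ee_|ft|grip'
```

```text
ee_pos: [458.6, -205.0, 21.3]
ft_force: [-1.5, 0.6, 3.6]
grip_width: 8.2
grip_force: 40.4
ee_pos: [458.6, -204.9, 21.3]
ft_force: [-0.6, -0.4, 6.6]
grip_width: 8.1
grip_force: 40.7
```

Run:
```python
from h import *
T=snap('top');print([plane(T,q,45)[:2].round() for q in((65,195),(145,207),(131,270),(49,257),(97.5,232.3))])
s=sense();print(s['joint_pos'])
plan([(459,-205,100,-17),(490,-70,180,16),(500,100,180,49),(495,270,180,83),(515,395,170,83)])
```

```text
[array([575., 478.]), array([546., 292.]), array([403., 316.]), array([432., 502.]), array([488., 397.])]
[ 0.7260308   0.36744625 -0.44754958  1.98078277  0.21125979  0.83730442
 -1.70704123]
[0.002, -0.0, -0.394] [0.0, -0.001, -0.002] rows 1.6
[-0.049, -0.691, -0.4] [0.0, 0.0, -0.733] rows 3.8
[0.282, -0.803, 0.0] [0.0, 0.0, -0.733] rows 3.8
[0.625, -0.577, 0.0] [0.0, 0.0, -0.756] rows 4.0
[0.633, 0.023, 0.05] [0.0, 0.0, 0.0] rows 2.5
```

```bash
python3 -m inch '[[0,0,0,-0.1,0,0,0],[0,0,0,-0.3,0,0,0],[0,0,0,-0.5,0,0,0],[0,0,0,-0.6,0,0,0]]' | egrep 'ee_|grip_w'
python3 -m inch '[[0,-0.05,-0.69,-0.18,0,0,-0.733],[0,-0.05,-0.69,-0.18,0,0,-0.733],[0,-0.05,-0.69,-0.18,0,0,-0.733],[0,-0.05,-0.69,-0.18,0,0,-0.733],[0,-0.05,-0.69,-0.18,0,0,-0.733]]' | egrep 'ee_|grip_w'
python3 -m inch '[[0,0.282,-0.803,0,0,0,-0.733],[0,0.282,-0.803,0,0,0,-0.733],[0,0.282,-0.803,0,0,0,-0.733],[0,0.282,-0.803,0,0,0,-0.733],[0,0.282,-0.803,0,0,0,-0.733]]' | egrep 'ee_|grip_w'
python3 -m inch '[[0,0.625,-0.577,0,0,0,-0.71],[0,0.625,-0.577,0,0,0,-0.71],[0,0.625,-0.577,0,0,0,-0.71],[0,0.625,-0.577,0,0,0,-0.71],[0,0.625,-0.577,0,0,0,-0.71]]' | egrep 'ee_|grip_w|ori'
python3 - <<'E'
from h import *
plan([(516.6,392,170,81),(516.6,392,26.5,81)])
E
```

```text
ee_pos: [459.5, -205.0, 144.0]
grip_width: 8.7
ee_pos: [489.6, -68.9, 177.0]
grip_width: 8.3
ee_pos: [499.2, 102.5, 176.4]
grip_width: 8.4
ee_pos: [494.3, 271.7, 176.0]
orientation: [[0.159, 0.987, -0.001], [0.987, -0.159, 0.001], [0.001, -0.002, -1.0]]
grip_width: 8.8
[0.612, 0.015, 0.03] [-0.002, -0.001, -0.003] rows 2.5
[0.0, 0.0, 0.718] [0.0, 0.0, 0.0] rows 2.9
```

```bash
python3 -m inch '[[0,0.612,0.015,0.03,0,0,0],[0,0.612,0.015,0.03,0,0,0],[0,0.612,0.015,0.03,0,0,0],[0,0.612,0.015,0.03,0,0,0],[0,0.612,0.015,0.03,0,0,0]]' | egrep 'ee_|grip_w'
python3 -m inch '[[0,0,0,0.2,0,0,0],[0,0,0,0.4,0,0,0],[0,0,0,0.6,0,0,0],[0,0,0,0.65,0,0,0],[0,0,0,0.65,0,0,0]]' | egrep 'ee_|ft'
python3 - <<'E'
from h import *
plan([(516.6,392,26.5,81)])
E
```

```text
ee_pos: [518.5, 388.1, 169.7]
grip_width: 8.2
ee_pos: [517.8, 387.8, 39.8]
ft_force: [-0.1, -0.2, 0.5]
[0.02, -0.009, 0.066] [-0.001, 0.003, -0.009] rows 0.3
```

```bash
python3 -m inch '[[0,0.02,0,0.03,0,0,0],[0,0.02,0,0.06,0,0,0],[0,0.02,0,0.066,0,0,0],[0,0.02,0,0.066,0,0,0],[0,0.02,0,0.066,0,0,0]]' | egrep 'ee_|ft'
python3 -m inch '[[0.05,0,0,0,0,0,0],[0.1,0,0,0,0,0,0],[0.3,0,0,0,0,0,0],[0.35,0,0,0,0,0,0],[0.35,0,0,0,0,0,0]]' | egrep 'ee_|ft|grip_w'
python3 -m inch '[[0.35,0,0,-0.1,0,0,0],[0.35,0,0,-0.3,0,0,0],[0.35,0,0,-0.5,0,0,0],[0.35,0,0,-0.65,0,0,0],[0.35,0,0,-0.65,0,0,0]]' | egrep 'ee_|ft|grip_w'
python3 - <<'E'
from h import *
plan([(495,250,165,53),(490,100,165,28),(478,-50,140,3)])
E
```

```text
ee_pos: [518.2, 394.5, 28.0]
ft_force: [-0.1, -0.4, -0.1]
ee_pos: [518.1, 394.4, 27.5]
ft_force: [-0.3, 0.3, 1.0]
grip_width: 29.4
ee_pos: [519.3, 396.4, 164.1]
ft_force: [0.4, 0.6, -0.1]
grip_width: 29.8
[-0.742, -0.003, -0.009] [0.005, -0.009, 0.619] rows 3.2
[-0.614, 0.431, 0.0] [0.0, 0.0, 0.556] rows 3.0
[-0.405, 0.634, 0.125] [0.0, 0.0, 0.556] rows 3.1
```

```bash
python3 -m inch '[[0.5,-0.742,0,0,0,0,0.619],[0.5,-0.742,0,0,0,0,0.619],[0.5,-0.742,0,0,0,0,0.619],[0.5,-0.742,0,0,0,0,0.619],[0.5,-0.742,0,0,0,0,0.619]]' | egrep 'ee_'
python3 -m inch '[[0.5,-0.614,0.431,0,0,0,0.556],[0.5,-0.614,0.431,0,0,0,0.556],[0.5,-0.614,0.431,0,0,0,0.556],[0.5,-0.614,0.431,0,0,0,0.556],[0.5,-0.614,0.431,0,0,0,0.556]]' | egrep 'ee_'
python3 -m inch '[[0.5,-0.405,0.634,0.15,0,0,0.556],[0.5,-0.405,0.634,0.15,0,0,0.556],[0.5,-0.405,0.634,0.15,0,0,0.556],[0.5,-0.405,0.634,0.15,0,0,0.556],[0.5,-0.405,0.634,0.15,0,0,0.556]]' | egrep 'ee_'
python3 -m inch '[[0.5,0,0,0,0,0,0],[0.5,0,0,0,0,0,0]]' | egrep 'ee_'
python3 thin.py 474 -50
python3 - <<'E'
from h import *
plan([(474,-49,25,3)])
E
```

```text
ee_pos: [494.7, 246.4, 158.2]
ee_pos: [489.5, 98.2, 158.0]
ee_pos: [477.4, -51.0, 127.4]
ee_pos: [477.7, -49.6, 127.9]
[279.10577932 224.73265849] [477.5938614263119, -50.02866110349933, 127.81785853258143] 54.8
12 [523.9  -8.2] [30. 31. 45. 46.] yaw 1.1
12 [472.5 -49.1] [  9.  10. 115. 115.] yaw 2.3
12 [425.8  -1.7] [18. 19. 29. 29.] yaw -1.7
12 [ 428.8 -100.7] [22. 23. 23. 24.] yaw 8.3
18 [428.2 -97.2] [14. 14. 22. 22.] yaw 7.6
[-0.018, -0.006, 0.514] [-0.0, -0.001, 0.004] rows 2.1
```

```bash
python3 -m inch '[[0.4,-0.025,-0.006,0.2,0,0,0.01],[0.4,-0.025,-0.006,0.4,0,0,0.01],[0.4,-0.025,-0.006,0.5,0,0,0.01],[0.4,-0.025,-0.006,0.5,0,0,0.01],[0.4,-0.025,-0.006,0.5,0,0,0.01]]' | egrep 'ee_|ft'
python3 - <<'E'
from h import *
plan([(472.5,-49.1,21,2.3)])
E
```

```text
ee_pos: [472.5, -50.3, 28.2]
ft_force: [0.9, -0.5, 0.8]
[0.0, -0.006, 0.036] [-0.001, -0.0, 0.006] rows 0.1
```

```bash
python3 -m inch '[[0.4,0,-0.004,0.034,0,0,0],[0.4,0,-0.004,0.034,0,0,0],[0.3,0,-0.004,0.034,0,0,0],[0.2,0,-0.004,0.034,0,0,0],[0,0,-0.004,0.034,0,0,0]]' 40 | egrep 'ee_|ft|grip'
python3 -m inch '[[0,0,0,0,0,0,0],[0,0,0,0,0,0,0],[0,0,0,0,0,0,0],[0,0,0,0,0,0,0]]' | egrep 'ee_|ft|grip'
python3 -m inch '[[0,0,0,-0.1,0,0,0],[0,0,0,-0.3,0,0,0],[0,0,0,-0.5,0,0,0],[0,0,0,-0.7,0,0,0],[0,0,0,-0.75,0,0,0]]' | egrep 'ee_|grip_w'
python3 - <<'E'
from h import *
plan([(495,110,175,31),(490,250,175,59),(462,400,170,81)])
E
```

```text
ee_pos: [472.3, -50.5, 21.3]
ft_force: [-1.5, 0.8, 4.1]
grip_width: 8.5
grip_force: 40.5
ee_pos: [472.3, -50.4, 21.2]
ft_force: [-1.9, 0.5, 6.5]
grip_width: 8.1
grip_force: 40.9
ee_pos: [473.9, -50.3, 175.0]
grip_width: 8.4
[0.14, -0.796, -0.001] [0.004, -0.007, -0.634] rows 3.3
[0.339, -0.613, 0.0] [0.0, 0.0, -0.622] rows 3.3
[0.571, -0.506, 0.025] [0.0, 0.0, -0.489] rows 3.1
```

```bash
python3 -m inch '[[0,0.14,-0.796,0,0,0,-0.634],[0,0.14,-0.796,0,0,0,-0.634],[0,0.14,-0.796,0,0,0,-0.634],[0,0.14,-0.796,0,0,0,-0.634],[0,0.14,-0.796,0,0,0,-0.634]]' | egrep 'ee_|grip_w'
python3 -m inch '[[0,0.339,-0.613,0,0,0,-0.622],[0,0.339,-0.613,0,0,0,-0.622],[0,0.339,-0.613,0,0,0,-0.622],[0,0.339,-0.613,0,0,0,-0.622],[0,0.339,-0.613,0,0,0,-0.622]]' | egrep 'ee_|grip_w'
python3 -m inch '[[0,0.571,-0.506,0,0,0,-0.489],[0,0.571,-0.506,0,0,0,-0.489],[0,0.571,-0.506,0,0,0,-0.489],[0,0.571,-0.506,0,0,0,-0.489],[0,0.571,-0.506,0,0,0,-0.489]]' | egrep 'ee_|grip_w'
python3 -m inch '[[0,0,0,0.2,0,0,0],[0,0,0,0.4,0,0,0],[0,0,0,0.6,0,0,0],[0,0,0,0.66,0,0,0],[0,0,0,0.66,0,0,0]]' | egrep 'ee_|ft'
python3 - <<'E'
from h import *
plan([(462,400,25.7,81)])
E
```

```text
ee_pos: [492.6, 112.4, 170.2]
grip_width: 8.5
ee_pos: [488.1, 249.2, 169.9]
grip_width: 8.5
ee_pos: [460.3, 399.4, 169.9]
grip_width: 8.0
ee_pos: [460.8, 397.2, 37.4]
ft_force: [0.1, 0.0, 0.2]
[0.015, 0.004, 0.058] [-0.002, 0.004, -0.005] rows 0.2
```

```bash
python3 -m inch '[[0,0.015,0,0.03,0,0,0],[0,0.015,0,0.055,0,0,0],[0,0.015,0,0.06,0,0,0],[0,0.015,0,0.06,0,0,0],[0,0.015,0,0.06,0,0,0]]' | egrep 'ee_|ft'
python3 -m inch '[[0.05,0,0,0,0,0,0],[0.1,0,0,0,0,0,0],[0.3,0,0,0,0,0,0],[0.35,0,0,0,0,0,0],[0.35,0,0,0,0,0,0]]' | egrep 'ee_|ft|grip_w'
python3 -m inch '[[0.35,0,0,-0.1,0,0,0],[0.35,0,0,-0.3,0,0,0],[0.35,0,0,-0.6,0,0,0],[0.35,0,0,-0.95,0,0,0],[0.35,0,0,-0.95,0,0,0]]' | egrep 'ee_|ft|grip_w'
python3 -m inch '[[0.35,-0.9,0.2,0,0,0,0],[0.35,-0.9,0.2,0,0,0,0],[0.35,-0.9,0.2,0,0,0,0],[0.35,-0.9,0.2,0,0,0,0],[0.35,-0.9,0.2,0,0,0,0]]' | egrep 'ee_|ft|grip_w'
python3 - <<'E'
from h import *
T=snap('top','t9.png')['img'];S=snap('scene','s9.png')['img'];print(sense()['time_s'])
a=cv2.resize(T[90:290,40:320,::-1],(560,400),interpolation=cv2.INTER_CUBIC);b=cv2.resize(S[185:285,70:150,::-1],(240,300),interpolation=cv2.INTER_CUBIC)
c=np.zeros((600,800,3),np.uint8);c[:400,:560]=a;c[:300,560:]=b;c[300:600,560:]=cv2.resize(T[185:265,420:484,::-1],(240,300));c[400:600,:560]=cv2.resize(S[110:230,150:486,::-1],(560,200));cv2.imwrite('pics/fin.png',c)
E
```

```text
ee_pos: [460.8, 403.1, 27.2]
ft_force: [-0.2, 0.8, -0.8]
ee_pos: [460.6, 402.9, 26.7]
ft_force: [-0.8, 1.2, 0.1]
grip_width: 29.6
ee_pos: [460.6, 404.2, 222.5]
ft_force: [-0.2, -0.0, -0.5]
grip_width: 29.4
ee_pos: [473.3, 213.5, 217.7]
ft_force: [0.0, 1.3, -0.4]
grip_width: 30.2
60.8
```

View pics/fin.png

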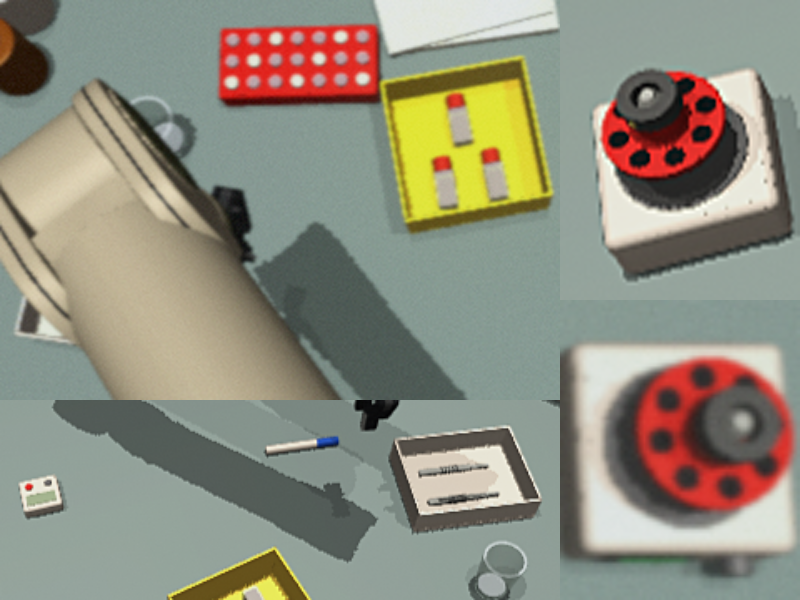

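The final picture shows three vials in the yellow tub and both steel tools flat in the tray. On the rotator, the sleeve, carrier and collar are stacked with the collar's top level with the shaft tip. The other things look undisturbed, so I'm handing in.

```bash
python3 -m inch '[[0.35,0,0,0,0,0,0],[0.35,0,0,0,0,0,0],[0.35,0,0,0,0,0,0]]' | egrep 'time|ft'; python3 -c "
from station import hand_in;print(hand_in())"
```

```text
time_s: 61.1
ft_force: [0.5, -1.2, 0.1]
the job is handed in; nothing more can be done
None
```

I handed the job in at 61 s: the sleeve, carrier and collar are fully home on the shaft in that order, the three vials are in the yellow tub, and the forceps and scalpel handle lie flat in the white tray; the hand-in returned no verdict.

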